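Stack the engraved gift cases and hold the recessed batch button

ROBOT

A 7-joint arm with a two-finger parallel gripper is mounted at the origin on the work surface. World frame = base frame: x ahead of the robot, y to its left, z up, the work surface at z = 0. Lengths are in m, angles in rad, forces in N, time in s.
With the tool pointing down it reaches from about 0.425 to 0.875 m from the base axis. Payload 4.7 kg.
Tool frame: the origin (TCP) lies between the finger pads; the fingertips stand tips_ahead ahead of it and the grasp point (between the pads) is the TCP (tips_ahead is the distance from the TCP to the fingertips, in m); z points along the fingers, y is the direction in which the jaws open and shut (so a half turn about z gives the same grasp; the last joint's range is limited). The gripper opens to 85 mm and grips with 20 to 120 N. Pads are 22 mm wide; open, the fingers measure 114 mm over their backs; the gripper's body (76 mm by 85 mm) begins 54 mm behind the grasp point. The pads swing forward as they close: fully open they stand 13 mm farther back than shut.
Start: joints at [-1.152, 0.321, -0.07, 1.45, 0.023, 1.371, -0.057], TCP at [0.256, 0.597, 0.25] pointing down, gripper open.
Joint ranges: [-2.86, 2.86], [-0.3, 2.09], [-1.38, 1.24], [0.06, 2.45], [-1.56, 4.7], [0.09, 2.05], [-2.69, 2.69]. Speed limits (rad/s): [2.57, 2.57, 3.14, 3.14, 3.14, 3.14, 3.14].

INTERFACE

Orientations are given as a unit quaternion [w, x, y, z].
In Python, from plant import sense, grab_frame, job_done, tips_ahead gives the robot as it stands.
- The arm moves only by the tool apply_moves, never from a script. Its argument "rows" is text: rows parted by semicolons, each of 7 numbers parted by spaces: the shift along the world's x, y, z in m, then the turn, a rotation vector about the world's x, y, z in rad, then the opening in per cent of the stroke, from 0 (shut) to 100 (fully open). In form: dx dy dz wx wy wz claw; .... A call has 1 to 10 rows; each row shifts and turns the pose as measured when the row begins; what a row does not reach is not made up. A row lasts 1/8 s, in which the tool goes at most 62.5 mm and 10.7 degrees, less where a joint would pass 70% of its speed; a pose out of reach is approached as far as the arm can. A call with a gripper value outside its range is refused whole. The fingers move at their own pace and stop on an object; "squeeze" is the grip in N (left out, the last holds). Time passes only in rows, so rows that do not move let the fingers close. It gives the time, the measured TCP pose, the force and the opening at its end, in the units of the state.
- sense(): the state, without advancing time (a new reading comes with each control period).
- grab_frame(name): name is "side" or "top"; returns a dict with "color" (420x560x3 uint8, red, green, blue), "intrinsics" (3x3 intrinsics, pixels), "R" (3x3) and "t" (3): a world point X has camera coordinates R X + t. Camera axes: x right, y down, z forward; pixel columns grow to the right and rows downward; lengths in m; the calibration is good to about 2 mm. A picture is of the moment at which its call begins. There is no depth.
- job_done(): hands the job in, once; it reports no verdict.
The state is a dict: "time_s": time; "joint_pos": joint angles; "dq": joint speeds; "tau": joint torques, N m; "tcp_pos": TCP position; "tool_rot": TCP orientation; "wrist_force": force on the tool from outside, world axes, zero at the start; "wrist_torque": the same for the moment, N m; "grip_width": finger opening in m.
Only numpy, scipy, OpenCV 4.12 (cv2) and the standard library are available. Lean on these libraries where they do the work, as an engineer would, in place of code of your own. Each camera call takes 0.05 s, during which the arm holds its last target.

TASK

Complete the batch of engraved gift cases: stack the two loose cases, blue and yellow in either order, squarely on the green case that stands on the counting scale, without shifting the green one, and let go of them. Then lift the red-handled stylus out of its wooden stand, reach its steel tip through the round brass-rimmed opening in the top of the grey console, press the recessed red button fully down to log the batch, and finish while still holding it down with the stylus in the gripper. Do not press the button before the column is complete, and leave everything else on the bench where it is.

Things in the scene. Friction and masses are not known exactly. Their poses are not given: they have to be found in the camera images.
- case_a: blue closed gift case, a plain box 90 x 50 x 36 mm (its x, y, z), about 0.14 kg (0.7 to 1.4 times that); origin at the centre of its underside; it starts flat on the bench with room for fingers along its long sides (50 mm apart)
- case_b: yellow closed gift case, a plain box 90 x 50 x 36 mm (its x, y, z), about 0.14 kg (0.7 to 1.4 times that); origin at the centre of its underside; it starts flat on the bench with room for fingers along its long sides (50 mm apart)
- case_base: green closed gift case, a plain box 90 x 50 x 36 mm (its x, y, z), about 0.14 kg (0.7 to 1.4 times that); origin at the centre of its underside; it starts flat on the scale's pan, 40 mm above the bench, and is the bottom of the column: a case on it has its origin 36 mm above this one, the next 72 mm
- scale: low counting scale, grey with a steel pan, 150 x 140 x 40 mm high, fixed to the bench; origin at the centre of its underside
- stand: dark wooden block 75 x 75 x 70 mm high, fixed to the bench (steel base 85 mm square), with an upright 11 mm hole through its centre that holds the stylus; origin at the centre of its underside
- stylus: stylus, 125 mm long, 60 g, standing upright in the stand; origin at its tip, z axis along it towards the handle. From the tip: steel shaft 8 mm thick to 60 mm (the last 2 mm 6 mm thick), brass collar 22 mm across from 60 to 65 mm, red round handle 18 mm thick from 65 to 125 mm with a black band near its top. At the start the collar rests on the stand's top, 70 mm above the bench, with the tip 10 mm above the bench, so it must be raised 62 mm or more to leave the hole
- stylus_tip (a point): point at the tip of the stylus
- console: grey control console 130 x 110 x 70 mm high, fixed to the bench, with a flat level top 6 mm thick; origin at the centre of its underside. A green lamp and a black rocker on its top are not used
- aperture (a point): centre of the round opening in the console's top (16 mm in diameter, brass-rimmed, 70 mm above the bench), at the level of the top face
- button_top (a point): centre of the red button's upper face, 26 mm across, straight below the opening, 24 mm below the console's top when not pressed; moves down with the button
- button (a joint): travel of the spring button: 0 when up, 0.007 m when fully down against its stop; about 2 N starts it and about 5.5 N holds it fully down; it springs back when let go
- jig_block: brass block, 50 x 28 x 26 mm, a bystander; origin at the centre of its underside
- ball_knob: loose black knob, 28 mm across and 34 mm high, a bystander; origin at the centre of its underside
- oil_bottle: white bottle with a blue cap, 60 mm across and 140 mm high, a bystander; origin at the centre of its underside
- mug: white mug, 76 mm across without its handle, 85 mm high, a bystander; origin at the centre of its underside
- screwdriver: screwdriver with an orange handle, 170 mm long, lying flat, a bystander; its x axis runs from handle to blade
- dial_plate: round aluminium dial plate with a dark hub, 110 mm across and 22 mm high, a bystander; origin at the centre of its underside

How it is judged:
By the outcome, as a careful person would: the job done as asked, in the order asked, and still so for the second after the job is handed in, while the arm keeps its last pose, push and grip.
It also fails if it takes over 72 s, if anything falls off the work surface, if the arm or the gripper's body presses on something with over 40 N, if the wrist force passes 120 N, or if a joint passes its speed limit or range.

## Working session

There is one attempt and no reset: what is moved stays moved. The work goes in short steps, Python scripts to look and compute and a tool call to move; the robot and the scene stay as the last step left them, time stands still between calls to the robot, and variables do not carry over. Pictures are saved under pics/ and viewed, and the job is handed in when it is done.

Besides the shell and the picture viewer there is one more tool, called after "Request:" in YAML: its name, and indented under it one key for each argument. apply_moves: Moves the arm, as the interface text tells. Its arguments: {"type":"object","properties":{"rows":{"type":"string"},"squeeze":{"type":"number"}},"required":["rows"]}

```bash
ls; mkdir -p pics; python3 - <<'E'
from plant import sense, grab_frame, tips_ahead
import cv2
print(sense()); print(tips_ahead)
for n in("side","top"):
    f=grab_frame(n); cv2.imwrite(f"pics/{n}0.png",f["color"][:,:,::-1]); print(f["intrinsics"],f["R"],f["t"])
E
```

```text
pics
{'time_s': 0.0, 'joint_pos': array([-1.15189459,  0.32178439, -0.07009169,  1.45167811,  0.02260616,
        1.37076385, -0.05693262]), 'dq': array([ 0.00155761,  0.0009477 ,  0.0017456 ,  0.00110633, -0.00023998,
        0.00053461,  0.00107256]), 'tau': array([ 2.11506631e-04, -4.93586326e+01, -3.81679712e-01, -3.14326894e+01,
        1.31306730e-02,  1.13691995e-02,  3.12519001e-05]), 'tcp_pos': array([0.25584101, 0.59699769, 0.24924701]), 'tool_rot': array([-1.35749797e-04,  2.01018814e-01,  9.79586946e-01, -9.13271384e-04]), 'wrist_force': array([-0.13578456,  0.46580072, -0.42720254]), 'wrist_torque': array([ 0.03820132, -0.02636725,  0.00878115]), 'grip_width': 0.0853632684831589}
0.019
[[545.1189231    0.         277.07074891]
 [  0.         545.1189231  204.6063039 ]
 [  0.           0.           1.        ]] [[-0.9013508  -0.43302476  0.00750253]
 [-0.27575884  0.56046815 -0.78091774]
 [ 0.33395179 -0.70594972 -0.62458882]] [0.52210106 0.18878836 1.44515383]
[[391.16845325   0.         277.89417482]
 [  0.         391.16845325 212.78267744]
 [  0.           0.           1.        ]] [[-0.02545695 -0.99967471  0.00155412]
 [-0.99444667  0.02516495 -0.10218876]
 [ 0.10211641 -0.0041469  -0.99476381]] [0.07496046 0.56668921 0.94479171]
```

View pics/side0.png

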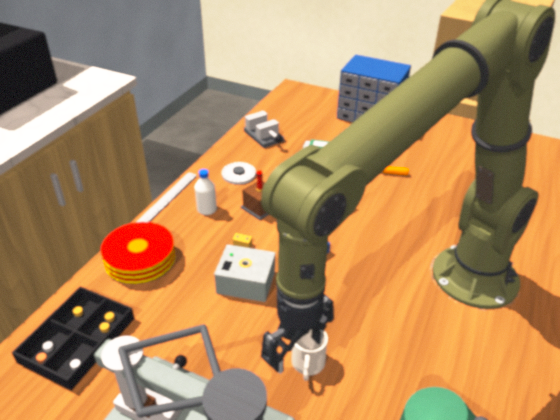

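View pics/top0.png

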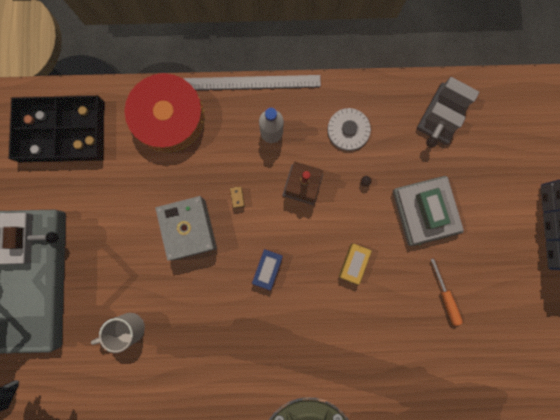

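```bash
cat > h.py <<'E'
import numpy as np, cv2
from plant import sense, grab_frame, tips_ahead, job_done
def cam(f): return -f["R"].T@f["t"]
def ray(f,uv,z):
    uv=np.atleast_2d(uv).astype(float); K=f["intrinsics"]
    d=np.c_[(uv-K[:2,2])/K[0,0],np.ones(len(uv))]@f["R"]; c=cam(f)
    return c+d*((z-c[2])/d[:,2])[:,None]
def proj(f,X):
    p=np.atleast_2d(X)@f["R"].T+f["t"]; q=p@f["intrinsics"].T; return q[:,:2]/q[:,2:]
def mask(f,lo,hi):
    return cv2.inRange(cv2.cvtColor(f["color"],cv2.COLOR_RGB2HSV),np.array(lo),np.array(hi))
def zoom(f,name,c0,r0,w,h,s):
    im=f["color"][r0:r0+h,c0:c0+w,::-1]; cv2.imwrite("pics/"+name,cv2.resize(im,None,fx=s,fy=s,interpolation=cv2.INTER_CUBIC))
E
python3 - <<'E'
from h import *
f=grab_frame("top"); print(cam(f), cam(grab_frame("side")))
zoom(f,"z1.png",150,160,160,140,5)
zoom(f,"z2.png",330,160,160,140,5)
for n,p in dict(blue=(267,271),yel=(356,264),green=(433,207),ap=(184,228)).items():
    print(n,ray(f,p,dict(green=.076,ap=.07).get(n,.036)), cv2.cvtColor(f["color"],cv2.COLOR_RGB2HSV)[p[1]-10:p[1]+12:3,p[0]-12:p[0]+12:4].tolist() if n!="ap" else "")
E
```

```text
[0.46897173 0.06459332 0.99763737] [0.04004456 1.14047877 1.04613803]
blue [[0.42595827 0.09071866 0.036     ]] [[[11, 138, 116], [175, 62, 91], [116, 73, 102], [11, 27, 160], [12, 27, 158], [173, 8, 131]], [[11, 138, 124], [118, 73, 91], [128, 17, 120], [12, 28, 155], [11, 27, 158], [113, 42, 108]], [[12, 140, 118], [114, 97, 97], [9, 22, 151], [13, 26, 154], [12, 27, 158], [113, 90, 99]], [[9, 107, 107], [113, 105, 95], [13, 26, 157], [11, 26, 157], [14, 25, 152], [113, 103, 97]], [[159, 48, 85], [116, 57, 108], [10, 25, 156], [12, 28, 157], [160, 6, 126], [114, 91, 90]], [[115, 90, 94], [160, 12, 126], [11, 28, 156], [12, 28, 157], [120, 40, 108], [124, 50, 71]], [[110, 110, 95], [4, 13, 136], [9, 26, 155], [13, 29, 157], [113, 103, 94], [5, 90, 68]], [[113, 105, 100], [113, 105, 95], [117, 47, 108], [176, 15, 136], [112, 106, 96], [11, 133, 92]]]
yel [[ 0.43731859 -0.12667829  0.036     ]] [[[11, 136, 131], [19, 162, 121], [20, 157, 177], [10, 24, 157], [14, 32, 158], [18, 86, 166]], [[12, 141, 123], [20, 159, 160], [19, 123, 166], [14, 27, 158], [14, 28, 156], [18, 102, 165]], [
[... 667 characters left out ...]
8, 156], [21, 25, 132], [62, 46, 94]], [[48, 53, 58], [63, 58, 93], [14, 28, 153], [11, 27, 152], [14, 25, 150], [64, 61, 92]], [[27, 53, 48], [63, 61, 92], [16, 27, 143], [12, 29, 157], [9, 27, 152], [62, 52, 88]], [[33, 54, 52], [64, 59, 90], [30, 23, 120], [14, 25, 153], [13, 27, 151], [53, 28, 110]], [[26, 45, 45], [60, 47, 76], [56, 42, 97], [11, 27, 152], [13, 30, 153], [22, 21, 133]], [[27, 48, 58], [46, 48, 59], [63, 53, 91], [12, 30, 154], [13, 27, 150], [13, 28, 148]], [[15, 36, 71], [33, 43, 53], [65, 57, 89], [15, 25, 143], [12, 25, 151], [9, 26, 155]], [[12, 32, 80], [30, 42, 49], [63, 56, 87], [25, 24, 126], [12, 28, 154], [14, 26, 147]]]
ap [[0.53353768 0.28444295 0.07      ]]
```

View pics/z1.png

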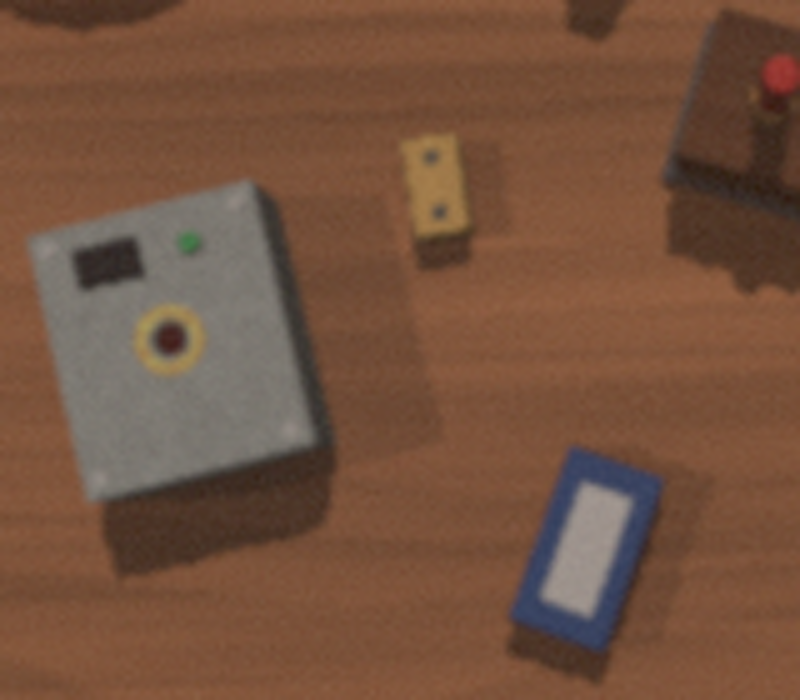

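View pics/z2.png

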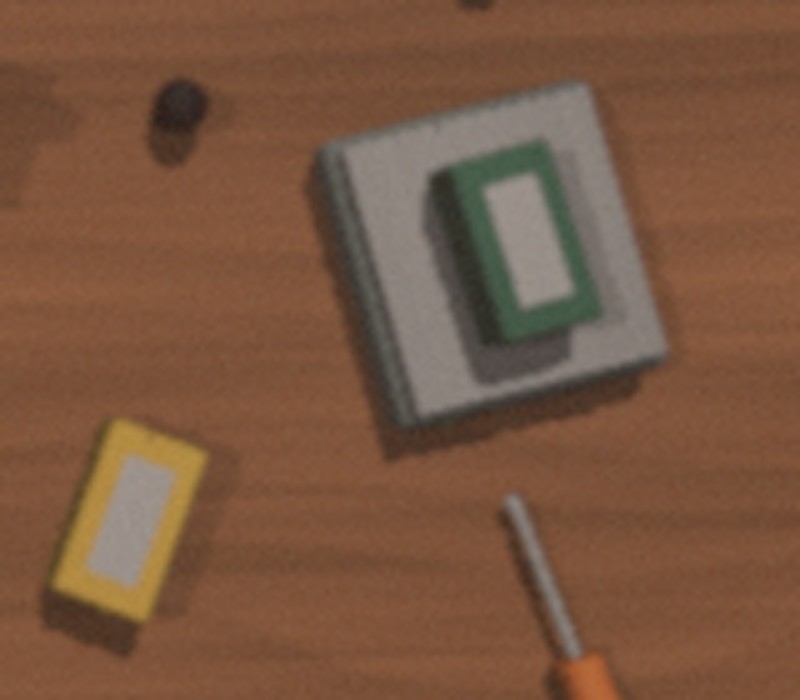

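```bash
cat >> h.py <<'E'
COL=dict(blue=([100,70,80],[125,255,255]),yel=([15,90,145],[25,255,255]),green=([52,38,68],[80,255,255]))
def boxtop(f,n,z,roi,lohi=None):
    S=4; c0,r0,w,h=roi
    im=cv2.resize(f["color"][r0:r0+h,c0:c0+w],None,fx=S,fy=S,interpolation=cv2.INTER_CUBIC)
    m=cv2.inRange(cv2.cvtColor(im,cv2.COLOR_RGB2HSV),*[np.array(a) for a in (lohi or COL[n])])
    m=cv2.morphologyEx(m,cv2.MORPH_OPEN,np.ones((5,5)))
    cs,_=cv2.findContours(m,cv2.RETR_EXTERNAL,cv2.CHAIN_APPROX_NONE)
    c=max(cs,key=cv2.contourArea)[:,0,:]
    uv=(c+0.5)/S-0.5+[c0,r0]
    P=ray(f,uv,z)[:,:2]*1000
    (cx,cy),(a,b),th=cv2.minAreaRect(P.astype(np.float32))
    if a<b: a,b,th=b,a,th+90
    th=(th+90)%180-90
    return np.array([cx,cy,a,b,th])
E
python3 - <<'E'
from h import *
np.set_printoptions(precision=1,suppress=True)
for k in range(2):
    f=grab_frame("top")
    print("blue",boxtop(f,"blue",.036,(240,240,60,60)))
    print("yel",boxtop(f,"yel",.036,(330,235,55,60)))
    print("green",boxtop(f,"green",.076,(410,175,50,60)))
    # labels
    for n,z,roi in(("blue",.036,(250,245,40,45)),("yel",.036,(338,240,40,45)),("green",.076,(415,180,40,50))):
        print(n,"label",boxtop(f,n,z,roi,([0,0,130],[180,48,255])))
    # aperture ring
    r=boxtop(f,"x",.07,(170,212,30,32),([15,80,100],[30,255,255])); print("ring",r)
    print("console",boxtop(f,"c",.07,(140,180,80,90),([0,0,85],[180,30,255])))
    print("scale",boxtop(f,"c",.04,(385,165,90,90),([0,0,85],[180,40,255])))
    print("stylus top",boxtop(f,"c",.125+.01,(295,165,25,20),([170,120,100],[180,255,255])),boxtop(f,"c",.125+.01,(295,165,25,20),([0,150,100],[6,255,255])))
s=grab_frame("side"); zoom(s,"s1.png",230,150,130,110,6)
zoom(f,"z3.png",270,90,110,130,5)
E
```

```text
blue [429.9  90.6  86.2  46.  -21.3]
yel [ 438.9 -125.9   88.2   48.6  -22.8]
green [ 565.8 -311.3   87.4   48.1   14.6]
blue label [430.   91.   59.1  25.2 -20.5]
yel label [ 437.9 -126.    56.9   22.5  -22.7]
green label [ 603.4 -326.3  119.2   70.9   56.1]
ring [534.8 285.9  33.3  32.7  88.5]
console [533.6 283.7 128.7 109.2  13.2]
scale [ 565.7 -309.8  142.7  135.4   12.6]Traceback (most recent call last):
  File "<stdin>", line 15, in <module>
  File "h.py", line 21, in boxtop
    c=max(cs,key=cv2.contourArea)[:,0,:]
      ~~~^^^^^^^^^^^^^^^^^^^^^^^^
ValueError: max() iterable argument is empty
```

```bash
python3 - <<'E'
from h import *
s=grab_frame("side"); zoom(s,"s2.png",230,120,190,180,4)
E
```

```text
(no output)
```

View pics/s2.png

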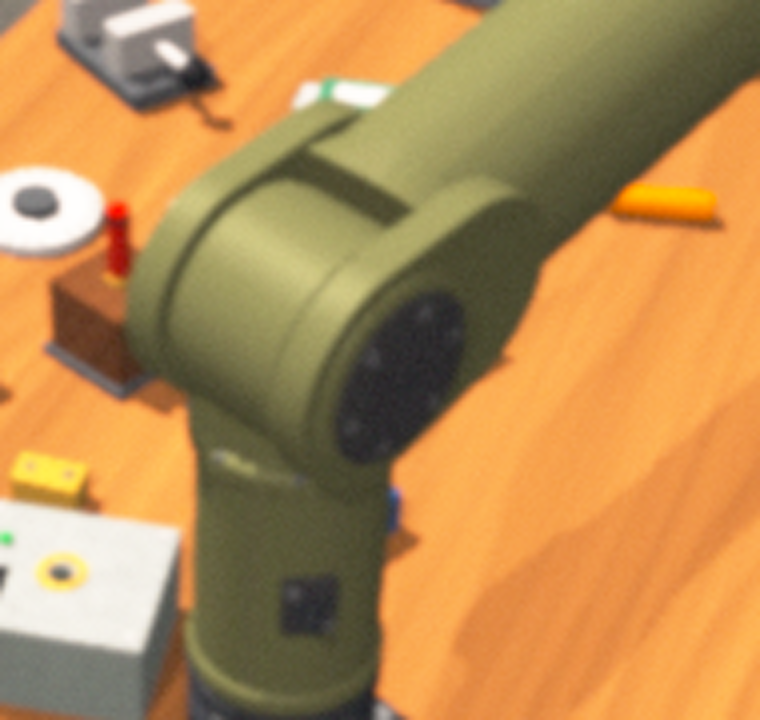

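Request:
apply_moves:
  rows: "0.017 -0.05 0 0 0 0.033 100;0.017 -0.05 0 0 0 0 100;0.017 -0.05 0 0 0 0 100;0.017 -0.05 0 0 0 0 100;0.017 -0.05 0 0 0 0 100;0.017 -0.05 0 0 0 0 100;0.017 -0.05 0 0 0 0 100;0.017 -0.05 0 0 0 0 100;0.017 -0.05 0 0 0 0 100;0.0 0.0 0 0 0 0 100"
  squeeze: 40

```text
time_s: 1.55
tcp_pos: [0.4103, 0.1324, 0.2497]
tool_rot: [0.001, 0.184, 0.983, 0.002]
wrist_force: [-0.5, 0.9, -0.9]
grip_width: 0.0855
```

```bash
cat >> h.py <<'E'
from scipy.spatial.transform import Rotation as Ro
def st():
    s=sense(); q=s["tool_rot"]; R=Ro.from_quat([q[1],q[2],q[3],q[0]])
    M=R.as_matrix()
    print("t",round(s["time_s"],3),"tcp mm",np.round(s["tcp_pos"]*1000,1),"jaw deg",round(np.degrees(np.arctan2(M[1,1],M[0,1])),2),"z",np.round(M[:,2],4),"F",np.round(s["wrist_force"],2),"w",round(s["grip_width"]*1000,1),"q",np.round(s["joint_pos"],2))
    return s,M
def goto(x,y,z,jaw):
    "remaining shift in mm and rotvec to a vertical tool with given jaw angle"
    s,M=st(); a=np.radians(jaw); yv=np.array([np.cos(a),np.sin(a),0]); zv=np.array([0,0,-1.]); T=np.c_[np.cross(yv,zv),yv,zv]
    print("shift",np.round(np.array([x,y,z])-s["tcp_pos"]*1000,1),"rotvec",np.round(Ro.from_matrix(T@M.T).as_rotvec(),4))
E
python3 - <<'E'
from h import *
goto(430,91,28,68.7)
np.set_printoptions(precision=1,suppress=True)
f=grab_frame("top"); print("blue",boxtop(f,"blue",.036,(240,240,60,60)))
cv2.imwrite("pics/t1.png",f["color"][:,:,::-1])
s=grab_frame("side");cv2.imwrite("pics/s3.png",s["color"][:,:,::-1])
E
```

```text
t 1.55 tcp mm [410.3 132.4 249.7] jaw deg 68.78 z [ 0.0021  0.0033 -1.    ] F [-0.49  0.86 -0.88] w 85.5 q [-0.71 -0.17  0.3   1.97  0.05  1.33  0.78]
shift [  19.7  -41.4 -221.7] rotvec [-0.0033  0.0021 -0.0014]
blue [430.2  90.6  85.6  46.4 -21.1]
```

Request:
apply_moves:
  rows: "0.01 -0.021 -0.03 -0.0033 0.0021 0 100;0.01 -0.0205 -0.03 0 0 0 100;0 0 -0.04 0 0 0 100;0 0 -0.04 0 0 0 100;0 0 -0.03 0 0 0 100;0 0 0 0 0 0 100"

```text
time_s: 2.4
tcp_pos: [0.4276, 0.1051, 0.0756]
tool_rot: [0.0, 0.172, 0.985, 0.002]
wrist_force: [-0.0, -1.3, 0.5]
grip_width: 0.0855
```

```bash
python3 - <<'E'
from h import *
goto(430,91,28,68.7)
s=grab_frame("side");cv2.imwrite("pics/s4.png",s["color"][:,:,::-1])
E
```

```text
t 2.4 tcp mm [427.6 105.1  75.6] jaw deg 70.24 z [ 0.0015  0.0037 -1.    ] F [-0.03 -1.25  0.5 ] w 85.5 q [-0.67  0.04  0.38  2.16 -0.02  0.94  0.95]
shift [  2.4 -14.1 -47.6] rotvec [-0.0037  0.0016 -0.0268]
```

View pics/s4.png

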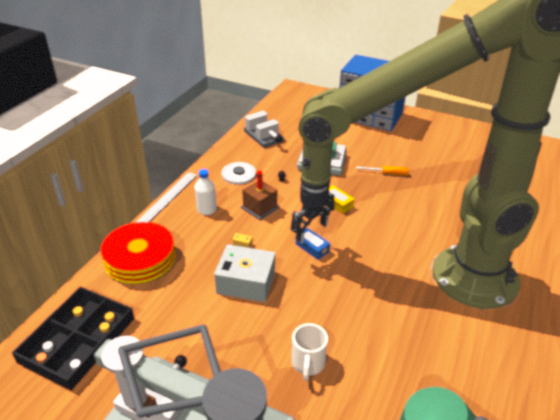

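Request:
apply_moves:
  rows: "0.0024 -0.014 0 -0.0037 0.0016 -0.027 100;0 0 0 0 0 0 100"

```text
time_s: 2.7
tcp_pos: [0.4333, 0.092, 0.0796]
tool_rot: [0.003, 0.185, 0.983, 0.002]
wrist_force: [0.4, 0.5, 0.1]
grip_width: 0.085
```

```bash
python3 - <<'E'
from h import *
goto(430,91,28,68.7)
E
```

```text
t 2.7 tcp mm [433.3  92.   79.6] jaw deg 68.69 z [ 0.0067  0.0027 -1.    ] F [0.41 0.52 0.12] w 85.0 q [-0.66  0.04  0.4   2.15 -0.02  0.95  0.95]
shift [ -3.3  -1.  -51.6] rotvec [-0.0027  0.0067  0.0002]
```

Request:
apply_moves:
  rows: "-0.0033 -0.001 -0.01 -0.0027 0.0067 0 100;0 0 -0.02 0 0 0 100;0 0 -0.02 0 0 0 100;0 0 0 0 0 0 100;0 0 0 0 0 0 100"

```text
time_s: 3.32
tcp_pos: [0.4312, 0.0916, 0.03]
tool_rot: [0.002, 0.185, 0.983, 0.002]
wrist_force: [-0.2, 0.1, 0.2]
grip_width: 0.0853
```

```bash
python3 - <<'E'
from h import *
goto(430,91,28,68.7)
E
```

```text
t 3.325 tcp mm [431.2  91.6  30. ] jaw deg 68.64 z [ 0.0037  0.0026 -1.    ] F [-0.16  0.13  0.21] w 85.3 q [-0.65  0.12  0.4   2.19 -0.07  0.83  0.99]
shift [-1.2 -0.6 -2. ] rotvec [-0.0026  0.0037  0.001 ]
```

Close and lift.

Request:
apply_moves:
  rows: "-0.001 -0.0006 -0.002 -0.0026 0.0037 0 30;0 0 0 0 0 0 30;0 0 0 0 0 0 30;0 0 0 0 0 0 30;0 0 0 0 0 0 30;0 0 0 0 0 0 30"
  squeeze: 40

```text
time_s: 4.08
tcp_pos: [0.4311, 0.0914, 0.0294]
tool_rot: [0.001, 0.185, 0.983, 0.001]
wrist_force: [0.3, -0.2, -0.0]
grip_width: 0.0494
```

```bash
python3 - <<'E'
from h import *
goto(430,91,28,68.7)
E
```

```text
t 4.075 tcp mm [431.1  91.4  29.4] jaw deg 68.64 z [ 0.0021  0.0013 -1.    ] F [ 0.25 -0.18 -0.04] w 49.4 q [-0.65  0.12  0.4   2.19 -0.07  0.83  0.99]
shift [-1.1 -0.4 -1.4] rotvec [-0.0013  0.0021  0.001 ]
```

Request:
apply_moves:
  rows: "0 0 0.02 0 0 0 30;0 0 0.03 0 0 0 30;0 0 0.04 0 0 0 30;0 0 0.04 0 0 0 30;0.01 -0.03 0.03 0 0 0.1 30;0.014 -0.04 0 0 0 0.13 30;0.014 -0.04 0 0 0 0.13 30;0.014 -0.04 0 0 0 0.13 30;0.014 -0.04 0 0 0 0.13 30;0 0 0 0 0 0 30"

```text
time_s: 5.32
tcp_pos: [0.4948, -0.1052, 0.1931]
tool_rot: [0.0, -0.135, 0.991, -0.001]
wrist_force: [0.6, 1.6, -2.3]
grip_width: 0.0493
```

```bash
python3 - <<'E'
from h import *
goto(566.6,-311.1,200,104.6)
f=grab_frame("top");cv2.imwrite("pics/t2.png",f["color"][:,:,::-1])
s=grab_frame("side");cv2.imwrite("pics/s5.png",s["color"][:,:,::-1])
E
```

```text
t 5.325 tcp mm [ 494.8 -105.2  193.1] jaw deg 105.51 z [ 0.001  -0.0023 -1.    ] F [ 0.6   1.6  -2.31] w 49.3 q [-0.5   0.04  0.67  1.9  -0.03  1.2   2.03]
shift [  71.8 -205.9    6.9] rotvec [ 0.0023  0.0009 -0.0158]
```

View pics/s5.png

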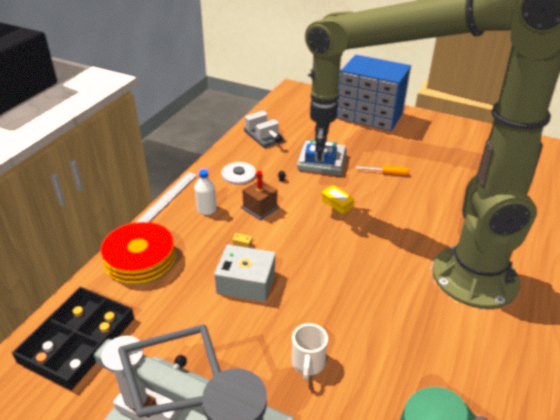

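View pics/t2.png

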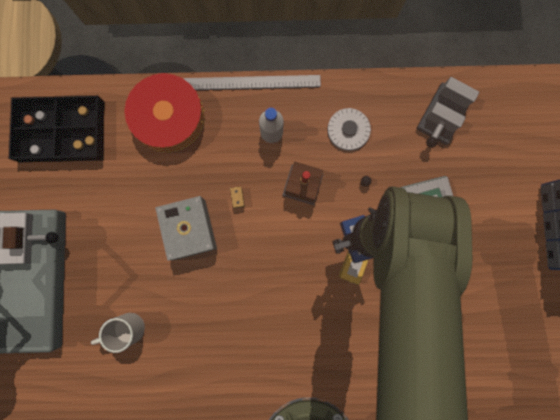

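Request:
apply_moves:
  rows: "0.014 -0.04 0.0 0 0 0 30;0.014 -0.04 0.0 0 0 0 30;0.014 -0.04 0.0 0 0 0 30;0.014 -0.04 0.0 0 0 0 30;0.012 -0.03 0.0 0 0 0 30;0 0 0 0 0 0 30"

```text
time_s: 6.18
tcp_pos: [0.5652, -0.2824, 0.1895]
tool_rot: [-0.001, -0.144, 0.99, 0.005]
wrist_force: [0.6, 0.1, -2.2]
grip_width: 0.0493
```

```bash
python3 - <<'E'
from h import *
goto(566.6,-311.1,150,104.6)
f=grab_frame("top");cv2.imwrite("pics/t3.png",f["color"][:,:,::-1])
s=grab_frame("side");zoom(s,"s6.png",270,90,120,110,6)
E
```

```text
t 6.175 tcp mm [ 565.2 -282.4  189.5] jaw deg 106.59 z [-0.004   0.0102 -0.9999] F [ 0.61  0.11 -2.23] w 49.3 q [-0.17  0.39  0.76  1.6  -0.29  1.28  2.5 ]
shift [  1.4 -28.7 -39.5] rotvec [-0.0103 -0.0038 -0.0348]
```

View pics/s6.png

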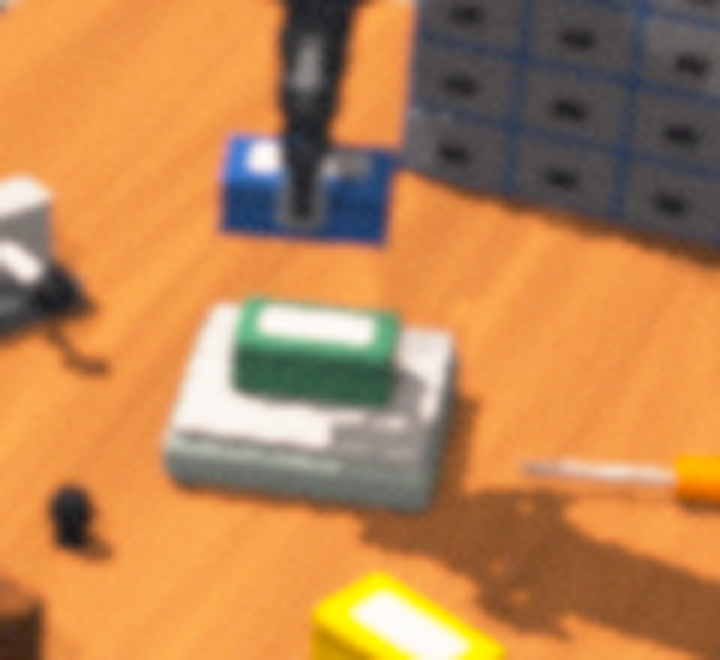

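```bash
python3 - <<'E'
from h import *
np.set_printoptions(precision=1,suppress=True)
f=grab_frame("side")
# label of green on z=.076, and check scale/yellow
print(boxtop(f,"",.076,(308,140,28,10),([0,0,200],[180,60,255])))
print(boxtop(f,"",.036,(320,185,36,20),([0,0,200],[180,60,255])))
g=proj(f,[[.5658,-.3113,.076]]);print("top-measured centre in side px",g,"zoom",(g-[270,90])*6)
for n,p,th in(("g",(565.8,-311.3,76),14.6),):
    a=np.radians(th);u=np.array([np.cos(a),np.sin(a),0]);v=np.array([-u[1],u[0],0])
    C=[np.array(p)+s*45*u+t*25*v for s,t in((1,1),(1,-1),(-1,-1),(-1,1))]
    print((proj(f,np.array(C)/1000)-[270,90])*6)
E
```

```text
[ 564.2 -313.    66.8   35.    15.3]
[ 436.2 -127.4   59.3   25.8  -22.7]
top-measured centre in side px [[321.6 143.9]] zoom [[309.5 323.6]]
[[222.1 338.6]
 [235.4 291.3]
 [395.6 308.8]
 [385.6 356.8]]
```

Request:
apply_moves:
  rows: "0 0 0 0 0 -0.175 30;0 0 0 0 0 -0.175 30;0 0 0 0 0 -0.175 30;0 0 0 0 0 -0.175 30;0 0 0 0 0 -0.175 30;0 0 0 0 0 -0.175 30;0 0 0 0 0 -0.175 30;0 0 0 0 0 -0.175 30;0 0 0 0 0 -0.175 30;0 0 0 0 0 0 30"

```text
time_s: 7.58
tcp_pos: [0.5675, -0.254, 0.1888]
tool_rot: [0.005, 0.608, 0.794, 0.016]
wrist_force: [0.0, -0.7, -0.7]
grip_width: 0.049
```

Request:
apply_moves:
  rows: "0 0 0 0 0 -0.175 30;0 0 0 0 0 -0.175 30;0 0 0 0 0 -0.175 30;0 0 0 0 0 -0.175 30;0 0 0 0 0 -0.175 30;0 0 0 0 0 -0.175 30;0 0 0 0 0 -0.175 30;0 0 0 0 0 -0.175 30;0 0 0 0 0 -0.1 30;0 0 0 0 0 0 30"

```text
time_s: 8.82
tcp_pos: [0.5686, -0.2396, 0.1872]
tool_rot: [0.009, 0.986, 0.167, 0.013]
wrist_force: [-0.2, 0.6, -2.2]
grip_width: 0.0493
```

```bash
python3 - <<'E'
from h import *
goto(566.6,-311.1,150,-75.4)
E
```

```text
t 8.825 tcp mm [ 568.6 -239.6  187.2] jaw deg -70.73 z [ 0.0293 -0.0129 -0.9995] F [-0.24  0.55 -2.17] w 49.3 q [-0.57  0.51  1.22  1.68 -0.5   1.27 -0.48]
shift [ -2.  -71.5 -37.2] rotvec [ 0.0141  0.0287 -0.0817]
```

Request:
apply_moves:
  rows: "0 -0.02 0 0.014 0.028 0 30;0 -0.03 0 0 0 0 30;0 -0.02 0 0 0 0 30;0 0 0 0 0 0 30"

```text
time_s: 9.32
tcp_pos: [0.5695, -0.3071, 0.1867]
tool_rot: [-0.003, 0.984, 0.178, 0.001]
wrist_force: [0.9, 0.6, -1.8]
grip_width: 0.0493
```

```bash
python3 - <<'E'
from h import *
goto(566.6,-311.1,150,-75.4)
s=grab_frame("side");zoom(s,"s7.png",230,50,200,160,4)
E
```

```text
t 9.325 tcp mm [ 569.5 -307.1  186.7] jaw deg -69.46 z [ 0.001   0.0067 -1.    ] F [ 0.95  0.59 -1.78] w 49.3 q [-0.35  0.58  1.14  1.57 -0.55  1.34 -0.36]
shift [ -2.9  -4.  -36.7] rotvec [-0.0066  0.0014 -0.1037]
```

View pics/s7.png

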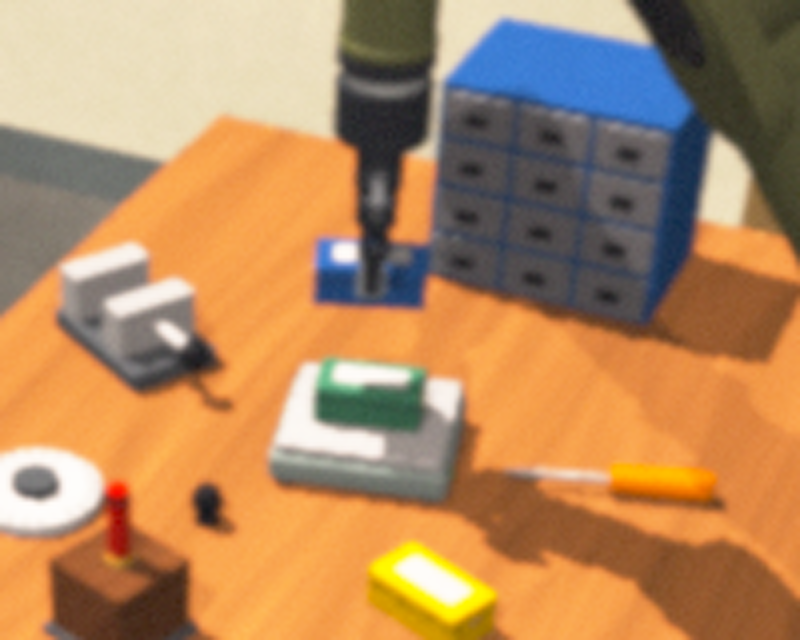

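Request:
apply_moves:
  rows: "-0.0015 -0.002 0 -0.0066 0.0014 -0.052 30;-0.0015 -0.002 -0.01 0 0 -0.052 30;0 0 -0.02 0 0 0 30;0 0 -0.015 0 0 0 30;0 0 0 0 0 0 30"

```text
time_s: 10.0
tcp_pos: [0.5689, -0.3025, 0.1381]
tool_rot: [-0.004, 0.991, 0.134, 0.0]
wrist_force: [0.8, -1.1, -2.2]
grip_width: 0.0492
```

```bash
python3 - <<'E'
from h import *
goto(566.6,-311.1,105.4,-75.4)
s=grab_frame("side");zoom(s,"s8.png",270,90,100,90,8)
E
```

```text
t 10.0 tcp mm [ 568.9 -302.5  138.1] jaw deg -74.63 z [ 0.      0.0072 -1.    ] F [ 0.77 -1.14 -2.22] w 49.2 q [-0.35  0.63  1.12  1.63 -0.59  1.27 -0.42]
shift [ -2.3  -8.6 -32.7] rotvec [-0.0072  0.0001 -0.0133]
```

View pics/s8.png

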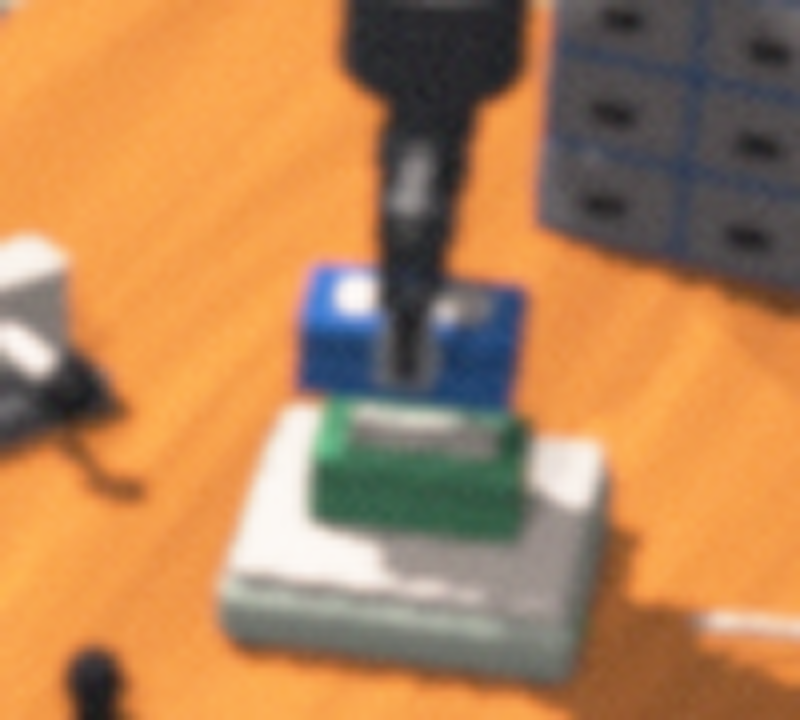

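```bash
python3 - <<'E'
from h import *
np.set_printoptions(precision=1,suppress=True)
f=grab_frame("side")
px=lambda a:(np.array(a)+.5)/8-.5+[270,90]
B=ray(f,px([(300,390),(513,405)]),.1087)[:,:2]*1000
G=ray(f,px([(312,513),(520,535)]),.040)[:,:2]*1000
for n,P in(("B",B),("G",G)):
    d=P[0]-P[1]; print(n,P.mean(0),np.hypot(*d),np.degrees(np.arctan2(d[1],d[0])))
print(G.mean(0)-B.mean(0))
for n,z,roi in(("blue",.1087+.036,(300,115,45,25)),):
    print(boxtop(f,n,z,roi,([100,90,60],[125,255,255])))
E
```

```text
B [ 562.3 -286.9] 86.34965621244054 18.733971000902716
G [ 559.5 -300.9] 87.22738095198505 15.354924937546082
[ -2.8 -14. ]
[ 583.8 -267.1   94.8   31.1  -65.1]
```

Request:
apply_moves:
  rows: "-0.002 -0.006 -0.006 -0.007 0 -0.013 30;0 -0.003 -0.006 0 0 0 30;0 0 -0.006 0 0 0 30;0 0 0 0 0 0 30;0 0 0 0 0 0 30"

```text
time_s: 10.72
tcp_pos: [0.5677, -0.3142, 0.1217]
tool_rot: [0.002, 0.992, 0.126, 0.002]
wrist_force: [-0.5, -1.0, -1.8]
grip_width: 0.0493
```

```bash
python3 - <<'E'
from h import *
goto(566.6,-311.1,105.4,-75.4)
s=grab_frame("side");zoom(s,"s9.png",285,100,60,65,12)
E
```

```text
t 10.725 tcp mm [ 567.7 -314.2  121.7] jaw deg -75.5 z [ 0.0039 -0.0029 -1.    ] F [-0.53 -1.01 -1.77] w 49.3 q [-0.33  0.65  1.11  1.64 -0.61  1.24 -0.41]
shift [ -1.1   3.1 -16.3] rotvec [0.0029 0.0039 0.0017]
```

View pics/s9.png

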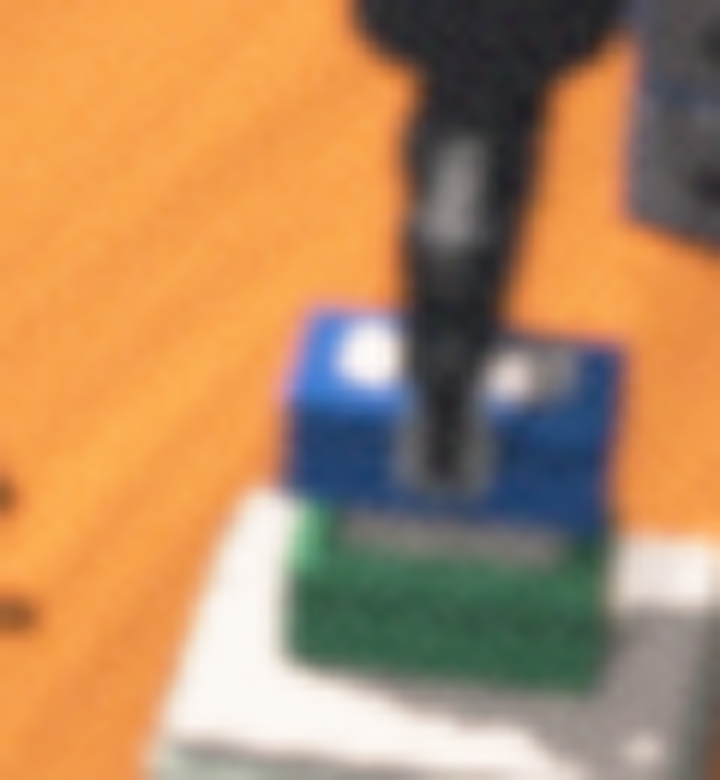

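```bash
python3 - <<'E'
from h import *
np.set_printoptions(precision=1,suppress=True)
f=grab_frame("side")
def corners(cx,cy,z,th):
    a=np.radians(th);u=np.array([np.cos(a),np.sin(a),0]);v=np.array([-u[1],u[0],0])
    return np.array([np.array([cx,cy,z])+45*s*u+25*v for s in(1,-1)])/1000
zp=lambda X:(proj(f,X)-[285,100]+.5)*12-.5
print("blue bot pred",zp(corners(566.9,-314.4,92.3,14.5)).ravel(),"top",zp(corners(566.9,-314.4,128.3,14.5)).ravel())
print("green bot pred",zp(corners(565.8,-311.3,40,14.6)).ravel(),"top",zp(corners(565.8,-311.3,76,14.6)).ravel())
e=np.array([[0,0,0],[.01,0,0],[0,.01,0]])+[.566,-.29,.08]; q=zp(e); print("px per 10mm x,y",q[1:]-q[0])
E
```

```text
blue bot pred [272.8 505.5 601.3 541.9] top [278.4 391.6 611.2 427.6]
green bot pred [264.2 672.6 587.2 709.4] top [269.7 562.7 596.8 599.1]
px per 10mm x,y [[-33.8  -8.8]
 [-13.9  17.8]]
```

Request:
apply_moves:
  rows: "-0.0015 0.0015 -0.005 0.003 0.004 0 30;0 0 -0.005 0 0 0 30;0 0 0 0 0 0 30;0 0 0 0 0 0 30"

```text
time_s: 11.32
tcp_pos: [0.5663, -0.3121, 0.1111]
tool_rot: [-0.0, 0.992, 0.127, -0.0]
wrist_force: [-0.4, 0.4, -1.8]
grip_width: 0.0493
```

```bash
python3 - <<'E'
from h import *
goto(566.2,-312.5,105.4,-75.4)
s=grab_frame("side");zoom(s,"s10.png",285,100,60,65,12)
E
```

```text
t 11.325 tcp mm [ 566.3 -312.1  111.1] jaw deg -75.46 z [-2.e-04  5.e-04 -1.e+00] F [-0.36  0.37 -1.84] w 49.3 q [-0.32  0.66  1.1   1.65 -0.62  1.23 -0.41]
shift [-0.1 -0.4 -5.7] rotvec [-0.0005 -0.0002  0.001 ]
```

View pics/s10.png

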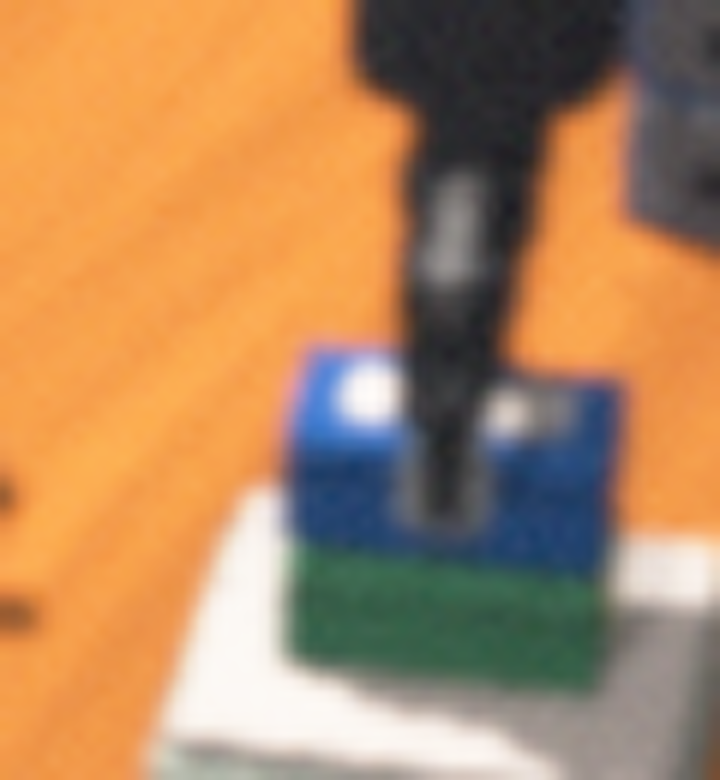

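Request:
apply_moves:
  rows: "0 0 -0.004 0 0 0 30;0 0 -0.002 0 0 0 30;0 0 0 0 0 0 30"

```text
time_s: 11.75
tcp_pos: [0.5665, -0.3123, 0.1055]
tool_rot: [-0.0, 0.992, 0.127, 0.0]
wrist_force: [-0.0, 0.4, -1.1]
grip_width: 0.0492
```

```bash
python3 - <<'E'
from h import *
goto(566.2,-312.5,105.4,-75.4)
E
```

```text
t 11.75 tcp mm [ 566.5 -312.3  105.5] jaw deg -75.45 z [ 3.e-04  6.e-04 -1.e+00] F [-0.03  0.41 -1.1 ] w 49.2 q [-0.32  0.66  1.09  1.65 -0.62  1.22 -0.4 ]
shift [-0.3 -0.2 -0.1] rotvec [-0.0006  0.0003  0.0009]
```

Contact beginning (force easing). Lower a touch more, then open.

Request:
apply_moves:
  rows: "0 0 -0.001 0 0 0 30;0 0 0 0 0 0 60;0 0 0 0 0 0 80;0 0 0 0 0 0 80;0 0 0 0 0 0 80"

```text
time_s: 12.38
tcp_pos: [0.567, -0.3128, 0.1057]
tool_rot: [0.0, 0.992, 0.127, 0.001]
wrist_force: [-0.4, -0.5, -0.9]
grip_width: 0.0684
```

```bash
python3 - <<'E'
from h import *
goto(566.2,-312.5,105.4,-75.4)
E
```

```text
t 12.375 tcp mm [ 567.  -312.8  105.7] jaw deg -75.45 z [ 2.e-03 -2.e-04 -1.e+00] F [-0.41 -0.46 -0.88] w 68.4 q [-0.32  0.66  1.09  1.65 -0.62  1.22 -0.4 ]
shift [-0.8  0.3 -0.3] rotvec [0.0002 0.002  0.001 ]
```

Request:
apply_moves:
  rows: "0 0 0.02 0 0 0 80;0 0 0.03 0 0 0 80;0 0 0.04 0 0 0 80;-0.02 0.03 0.01 0 0 -0.13 100;-0.03 0.045 0 0 0 -0.13 100;-0.03 0.045 0 0 0 -0.13 100;-0.03 0.045 0 0 0 -0.13 100;-0.01 0.02 0 0 0 -0.13 100;0 0 0 0 0 0 100"

```text
time_s: 13.5
tcp_pos: [0.4605, -0.1539, 0.22]
tool_rot: [-0.001, 0.985, -0.171, 0.0]
wrist_force: [0.4, -0.7, 0.2]
grip_width: 0.0852
```

```bash
python3 - <<'E'
from h import *
np.set_printoptions(precision=1,suppress=True)
goto(438.2,-126.2,29,-112.8)
s=grab_frame("side");zoom(s,"s11.png",285,100,80,90,9)
f=grab_frame("top");cv2.imwrite("pics/t4.png",f["color"][:,:,::-1])
E
```

```text
t 13.5 tcp mm [ 460.5 -153.9  220. ] jaw deg -109.69 z [ 0.  0. -1.] F [ 0.4 -0.7  0.2] w 85.2 q [-0.9 -0.1  1.2  1.9  0.1  1.3 -1.7]
shift [ -22.3   27.7 -191. ] rotvec [-0.   0.  -0.1]
```

View pics/s11.png

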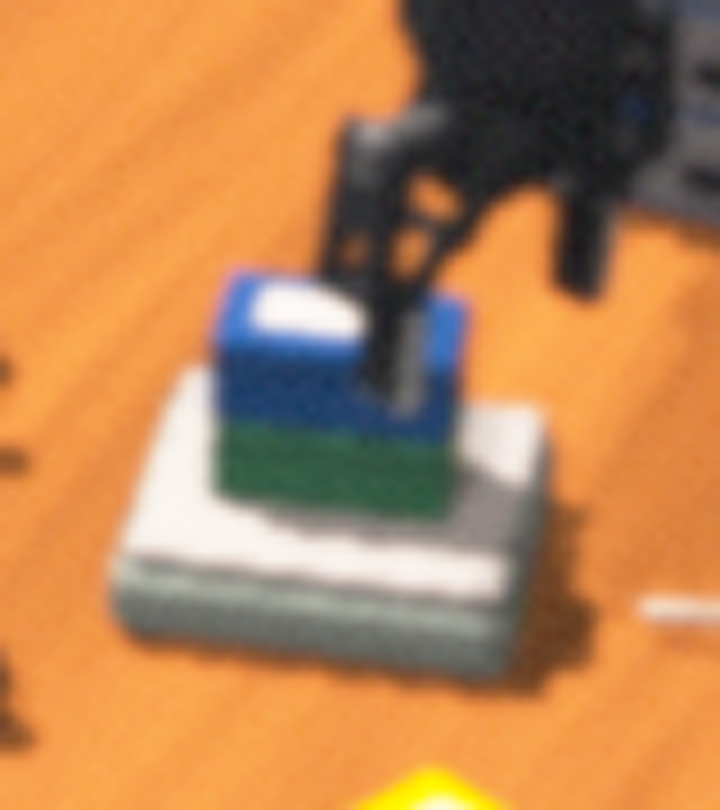

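View pics/t4.png

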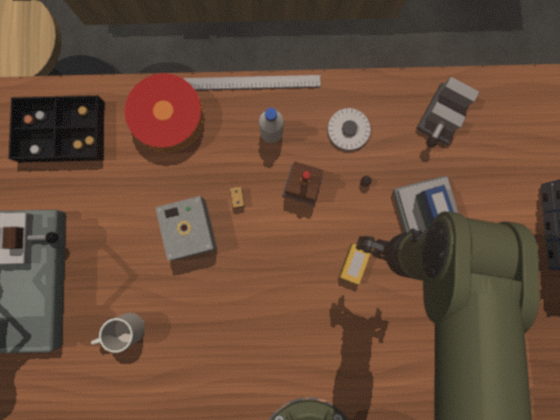

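Request:
apply_moves:
  rows: "-0.011 0.014 -0.03 0 0 -0.027 100;-0.011 0.014 -0.03 0 0 -0.027 100;0 0 -0.04 0 0 0 100;0 0 -0.03 0 0 0 100;0 0 0 0 0 0 100;0 0 0 0 0 0 100"

```text
time_s: 14.35
tcp_pos: [0.4415, -0.1396, 0.0899]
tool_rot: [0.007, 0.979, -0.203, 0.004]
wrist_force: [0.1, -0.1, 0.5]
grip_width: 0.0853
```

```bash
python3 - <<'E'
from h import *
goto(438.2,-126.2,29,-112.8)
s=grab_frame("side");zoom(s,"s12.png",285,130,80,90,9)
E
```

```text
t 14.35 tcp mm [ 441.5 -139.6   89.9] jaw deg -113.38 z [ 0.0041 -0.0151 -0.9999] F [ 0.14 -0.06  0.45] w 85.3 q [-0.88  0.11  1.18  2.12 -0.11  0.97 -1.62]
shift [ -3.3  13.4 -60.9] rotvec [0.0151 0.0042 0.0101]
```

View pics/s12.png

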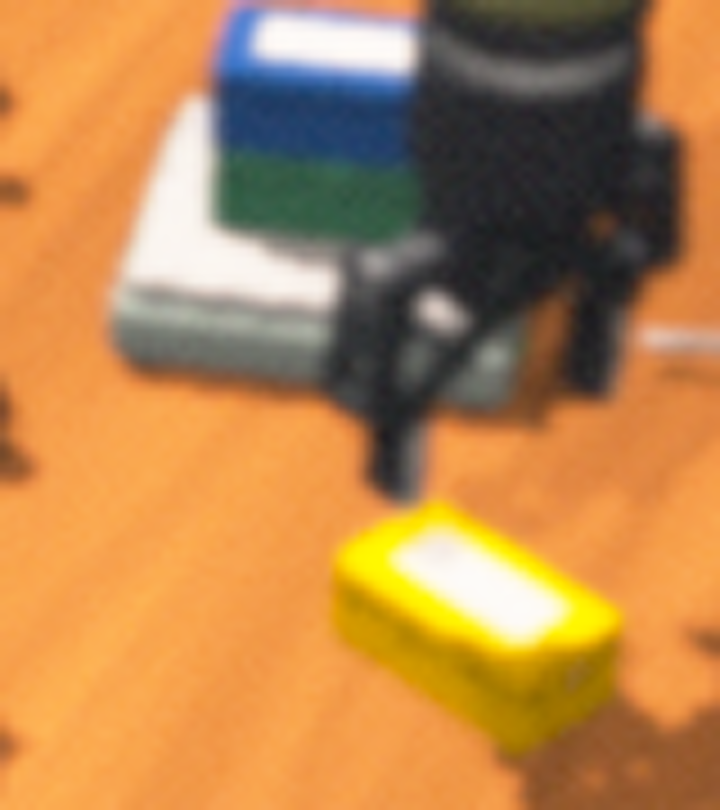

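Request:
apply_moves:
  rows: "-0.003 0.013 0 0.015 0.004 0.01 100;0 0 0 0 0 0 100;0 0 -0.01 0 0 0 100;0 0 0 0 0 0 100"

```text
time_s: 14.9
tcp_pos: [0.4411, -0.1244, 0.0829]
tool_rot: [-0.004, 0.981, -0.196, 0.003]
wrist_force: [-1.0, -0.3, 1.1]
grip_width: 0.0854
```

```bash
python3 - <<'E'
from h import *
goto(438.2,-126.2,29,-112.8)
E
```

```text
t 14.9 tcp mm [ 441.1 -124.4   82.9] jaw deg -112.61 z [ 0.0073  0.0064 -1.    ] F [-0.98 -0.33  1.09] w 85.4 q [-0.89  0.12  1.17  2.13 -0.14  0.96 -1.6 ]
shift [ -2.9  -1.8 -53.9] rotvec [-0.0064  0.0073 -0.0033]
```

Request:
apply_moves:
  rows: "-0.0028 -0.0015 -0.014 -0.006 0.007 -0.003 100;0 0 -0.02 0 0 0 100;0 0 -0.018 0 0 0 100;0 0 0 0 0 0 100;0 0 0 0 0 0 100"

```text
time_s: 15.52
tcp_pos: [0.4416, -0.1252, 0.0334]
tool_rot: [-0.002, 0.981, -0.196, 0.003]
wrist_force: [0.4, -1.2, 0.2]
grip_width: 0.0853
```

```bash
python3 - <<'E'
from h import *
goto(438.2,-126.2,29,-112.8)
E
```

```text
t 15.525 tcp mm [ 441.6 -125.2   33.4] jaw deg -112.65 z [ 0.0071  0.0027 -1.    ] F [ 0.36 -1.16  0.2 ] w 85.3 q [-0.77  0.26  1.09  2.17 -0.31  0.87 -1.46]
shift [-3.4 -1.  -4.4] rotvec [-0.0027  0.0071 -0.0027]
```

Request:
apply_moves:
  rows: "-0.0035 -0.001 -0.004 -0.003 0.007 -0.003 100;0 0 0 0 0 0 100;0 0 0 0 0 0 30;0 0 0 0 0 0 30;0 0 0 0 0 0 30;0 0 0 0 0 0 30;0 0 0 0 0 0 30"
  squeeze: 40

```text
time_s: 16.4
tcp_pos: [0.4395, -0.1261, 0.0311]
tool_rot: [-0.001, 0.98, -0.198, 0.002]
wrist_force: [0.0, 0.8, 0.5]
grip_width: 0.0492
```

```bash
python3 - <<'E'
from h import *
goto(438.2,-126.2,29,-112.8)
E
```

```text
t 16.4 tcp mm [ 439.5 -126.1   31.1] jaw deg -112.79 z [ 3.4e-03  6.0e-04 -1.0e+00] F [0.02 0.8  0.46] w 49.2 q [-0.77  0.27  1.09  2.17 -0.31  0.87 -1.46]
shift [-1.3 -0.1 -2.1] rotvec [-0.0006  0.0034 -0.0002]
```

Request:
apply_moves:
  rows: "0 0 0.02 0 0 0 30;0 0 0.03 0 0 0 30;0 0 0.05 0 0 0 30;0 0 0.05 0 0 0 30;0 0 0.04 0 0 0 30;0 0 0 0 0 0 30"

```text
time_s: 17.15
tcp_pos: [0.4359, -0.1262, 0.2243]
tool_rot: [0.0, 0.98, -0.198, -0.001]
wrist_force: [0.6, -0.3, -1.8]
grip_width: 0.0495
```

```bash
python3 - <<'E'
from h import *
goto(567,-312.4,220,-75.4)
s=grab_frame("side");zoom(s,"s13.png",285,100,80,90,9)
f=grab_frame("top");zoom(f,"t5.png",380,150,120,100,6)
E
```

```text
t 17.15 tcp mm [ 435.9 -126.2  224.3] jaw deg -112.88 z [-1.9e-03  4.0e-04 -1.0e+00] F [ 0.59 -0.3  -1.79] w 49.5 q [-0.94 -0.26  1.03  1.98  0.23  1.31 -1.95]
shift [ 131.1 -186.2   -4.3] rotvec [ 3.000e-04 -1.900e-03  6.541e-01]
```

View pics/t5.png

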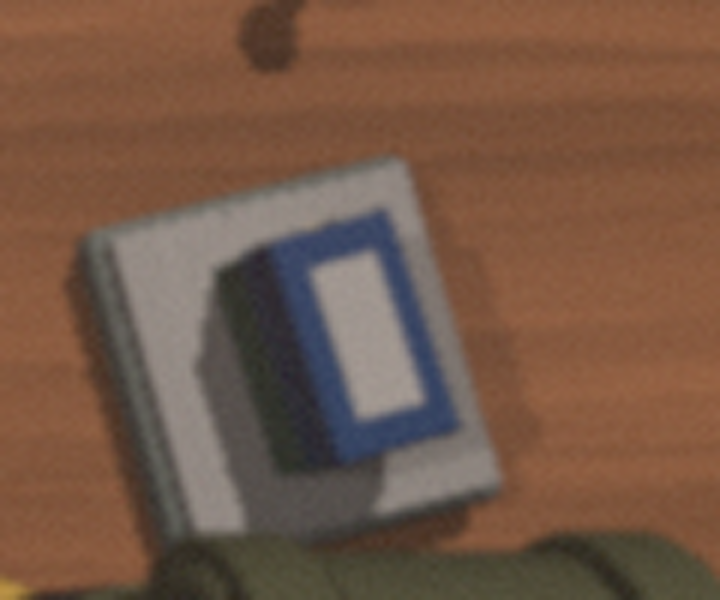

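View pics/s13.png

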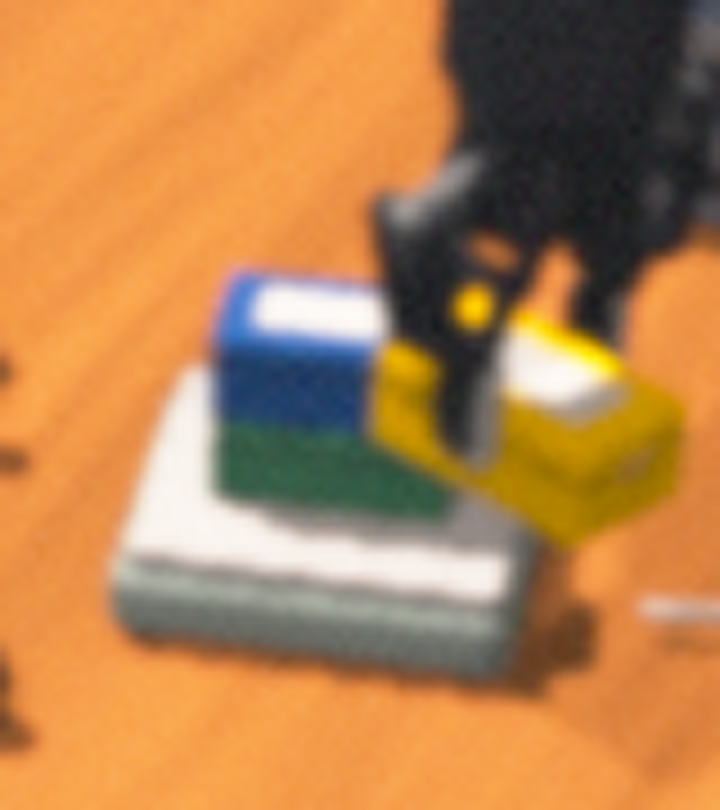

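Blue sits flush on green in the top view. Measure it with the same method as green.

```bash
python3 - <<'E'
from h import *
np.set_printoptions(precision=1,suppress=True)
f=grab_frame("top")
print("blue",boxtop(f,"blue",.112,(420,180,45,50)))
print("label",boxtop(f,"",.112,(430,190,23,32),([0,0,115],[180,48,255])))
E
```

```text
blue [ 566.8 -309.5   86.2   46.7   14.6]
label [ 567.6 -310.8   62.3   28.4   14.5]
```

Request:
apply_moves:
  rows: "0.02 -0.03 0 0 0 0.11 30;0.025 -0.035 0 0 0 0.13 30;0.025 -0.035 0 0 0 0.13 30;0.025 -0.035 0 0 0 0.13 30;0.02 -0.03 0 0 0 0.1 30;0.01 -0.015 0 0 0 0 30;0 0 0 0 0 0 30"

```text
time_s: 18.18
tcp_pos: [0.5399, -0.2877, 0.2077]
tool_rot: [0.004, 0.997, 0.073, -0.02]
wrist_force: [0.4, 0.6, -1.6]
grip_width: 0.0491
```

```bash
python3 - <<'E'
from h import *
goto(567.3,-312.6,180,-75.4)
E
```

```text
t 18.175 tcp mm [ 539.9 -287.7  207.7] jaw deg -81.64 z [-0.0392 -0.0102 -0.9992] F [ 0.43  0.64 -1.56] w 49.1 q [-0.38  0.45  1.07  1.61 -0.37  1.34 -0.69]
shift [ 27.4 -24.9 -27.7] rotvec [ 0.0124 -0.0386  0.109 ]
```

Request:
apply_moves:
  rows: "0.013 -0.012 0 0.012 -0.039 0.055 30;0.013 -0.012 0 0 0 0.054 30;0 0 0 0 0 0 30;0 0 0 0 0 0 30"

```text
time_s: 18.68
tcp_pos: [0.5626, -0.3083, 0.2021]
tool_rot: [-0.003, 0.992, 0.128, -0.005]
wrist_force: [0.4, -0.1, -0.9]
grip_width: 0.0494
```

```bash
python3 - <<'E'
from h import *
goto(567.3,-312.6,160,-75.4)
E
```

```text
t 18.675 tcp mm [ 562.6 -308.3  202.1] jaw deg -75.33 z [-0.0097  0.0045 -0.9999] F [ 0.39 -0.07 -0.9 ] w 49.4 q [-0.28  0.49  1.01  1.56 -0.42  1.34 -0.54]
shift [  4.7  -4.3 -42.1] rotvec [-0.0045 -0.0097 -0.0013]
```

Request:
apply_moves:
  rows: "0.0047 -0.0043 -0.005 -0.0045 -0.0097 0 30;0 0 -0.013 0 0 0 30;0 0 -0.013 0 0 0 30;0 0 -0.01 0 0 0 30;0 0 0 0 0 0 30;0 0 0 0 0 0 30"

```text
time_s: 19.42
tcp_pos: [0.5665, -0.3105, 0.157]
tool_rot: [-0.001, 0.992, 0.128, -0.001]
wrist_force: [0.3, -0.2, -1.3]
grip_width: 0.0493
```

```bash
python3 - <<'E'
from h import *
goto(567.3,-312.6,143.1,-75.4)
E
```

```text
t 19.425 tcp mm [ 566.5 -310.5  157. ] jaw deg -75.31 z [-0.0015  0.0018 -1.    ] F [ 0.27 -0.17 -1.26] w 49.3 q [-0.26  0.53  0.98  1.6  -0.46  1.26 -0.51]
shift [  0.8  -2.1 -13.9] rotvec [-0.0018 -0.0015 -0.0016]
```

Request:
apply_moves:
  rows: "0.0008 -0.002 -0.005 -0.002 -0.0015 -0.0016 30;0 0 -0.003 0 0 0 30;0 0 0 0 0 0 30;0 0 0 0 0 0 30"

```text
time_s: 19.92
tcp_pos: [0.5678, -0.3132, 0.1494]
tool_rot: [0.001, 0.992, 0.127, 0.001]
wrist_force: [-0.2, 0.3, -1.0]
grip_width: 0.0492
```

```bash
python3 - <<'E'
from h import *
goto(567.3,-312.6,143.1,-75.4)
s=grab_frame("side");zoom(s,"s14.png",285,90,60,70,11)
E
```

```text
t 19.925 tcp mm [ 567.8 -313.2  149.4] jaw deg -75.41 z [ 0.0016 -0.0011 -1.    ] F [-0.23  0.27 -1.04] w 49.2 q [-0.26  0.54  0.98  1.61 -0.47  1.24 -0.51]
shift [-0.5  0.6 -6.3] rotvec [0.0011 0.0016 0.0002]
```

View pics/s14.png

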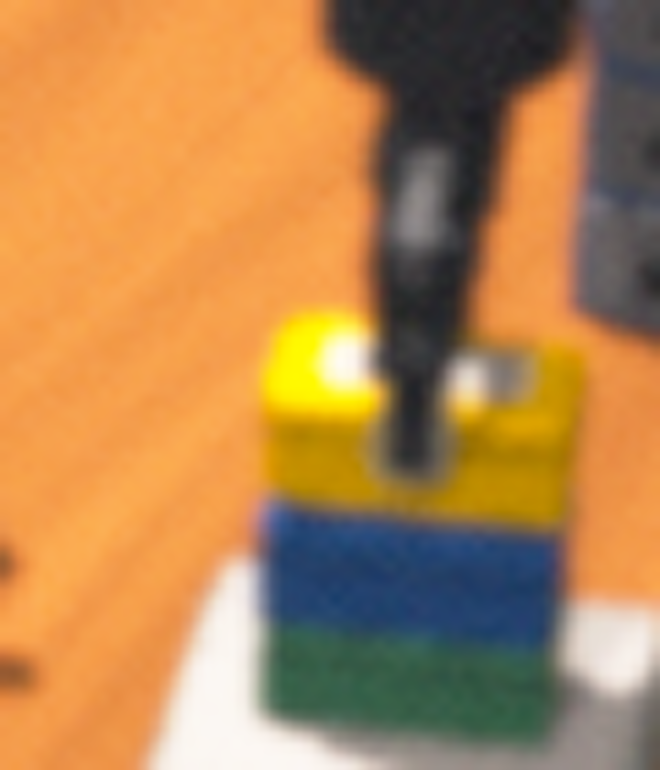

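Request:
apply_moves:
  rows: "0.0005 0.0005 -0.004 0.001 0.0016 0 30;0 0 -0.002 0 0 0 30;0 0 0 0 0 0 30"

```text
time_s: 20.35
tcp_pos: [0.5685, -0.3126, 0.1433]
tool_rot: [0.0, 0.992, 0.127, 0.0]
wrist_force: [0.5, 0.2, 0.3]
grip_width: 0.0495
```

```bash
python3 - <<'E'
from h import *
goto(567.8,-312.6,143.1,-75.4)
E
```

```text
t 20.35 tcp mm [ 568.5 -312.6  143.3] jaw deg -75.4 z [ 3.e-04 -0.e+00 -1.e+00] F [0.53 0.2  0.32] w 49.5 q [-0.25  0.55  0.97  1.61 -0.47  1.24 -0.51]
shift [-0.7  0.  -0.2] rotvec [0.     0.0003 0.0001]
```

Contact (force went from −1 to about 0). Release and rise.

Request:
apply_moves:
  rows: "0 0 -0.0005 0 0 0 60;0 0 0 0 0 0 80;0 0 0 0 0 0 80;0 0 0 0 0 0 80;0 0 0.02 0 0 0 80;0 0 0.03 0 0 0 80;0 0 0.04 0 0 0 80;0 0 0.02 0 0 0 80;0 0 0 0 0 0 80"

```text
time_s: 21.48
tcp_pos: [0.5688, -0.3141, 0.2625]
tool_rot: [0.002, 0.992, 0.127, 0.002]
wrist_force: [0.3, 0.1, -0.3]
grip_width: 0.0685
```

```bash
python3 - <<'E'
from h import *
np.set_printoptions(precision=1,suppress=True)
st()
s=grab_frame("side");zoom(s,"s15.png",285,90,60,70,11)
f=grab_frame("top");zoom(f,"t6.png",270,90,110,130,5)
E
```

```text
t 21.475 tcp mm [ 568.8 -314.1  262.5] jaw deg -75.46 z [ 0. -0. -1.] F [ 0.3  0.1 -0.3] w 68.5 q [-0.3  0.5  1.   1.5 -0.4  1.4 -0.6]
```

View pics/s15.png

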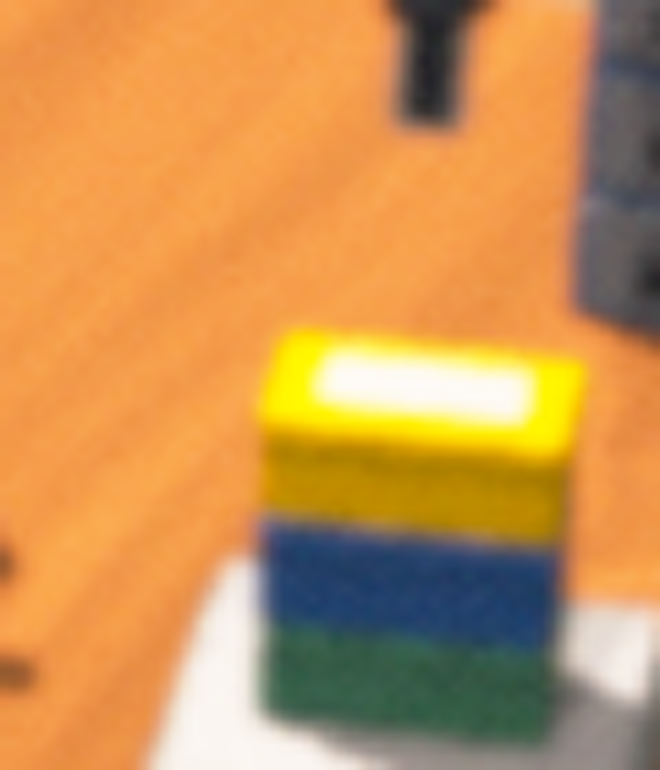

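View pics/t6.png

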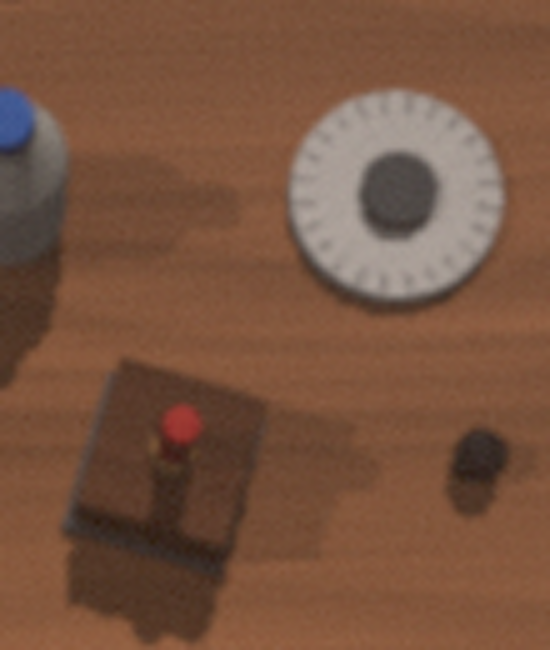

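```bash
python3 - <<'E'
from h import *
np.set_printoptions(precision=1,suppress=True)
f=grab_frame("top"); s=grab_frame("side")
pz=lambda a:(np.array(a)+.5)/5-.5+[270,90]
print("stylus top by hand",ray(f,pz([(182,426)]),.135)*1000)
m=mask(f,[0,150,90],[8,255,255])|mask(f,[172,150,90],[180,255,255]); m[:160]=0;m[190:]=0;m[:,:290]=0;m[:,320:]=0
n,l,S,c=cv2.connectedComponentsWithStats(m);print(S,c)
k=1+np.argmax(S[1:,4]); print(ray(f,c[k],.135)*1000)
print("stand corners",ray(f,pz([(122,360),(268,404),(222,548),(80,505)]),.07)*1000, ray(f,pz([(122,360),(268,404),(222,548),(80,505)]),.07).mean(0))
m=mask(s,[0,150,90],[8,255,255])|mask(s,[172,150,90],[180,255,255]); m[:150]=0;m[215:]=0;m[:,:240]=0;m[:,280:]=0
n,l,S,c=cv2.connectedComponentsWithStats(m);print(S,c)
k=1+np.argmax(S[1:,4]); print("side centroid at z .1:",ray(s,c[k],.100)*1000)
zoom(s,"s16.png",225,150,80,90,8)
# ring in both
for g,nm,roi in((f,"top",(165,208,38,40)),(s,"side",(235,255,22,18))):
    try: print(nm,"ring",boxtop(g,"",.07,roi,([15,80,100],[32,255,255])))
    except Exception as e: print(e)
E
```

```text
stylus top by hand [[641.4  -4.1 135. ]]
[[     0      0    560    420 235145]
 [   302    171      9      8     55]] [[279.5 209.5]
 [305.9 174.4]]
[[642.4  -4.  135. ]]
stand corners [[687.5  18.7  70. ]
 [664.1 -51.1  70. ]
 [594.7 -26.5  70. ]
 [617.2  40.9  70. ]] [ 0.6 -0.   0.1]
[[     0      0    560    420 235095]
 [   256    171      7     18    104]
 [   257    202      1      1      1]] [[279.5 209.5]
 [258.9 179.6]
 [257.  202. ]]
side centroid at z .1: [[645.1 -11.8 100. ]]
top ring [534.5 285.9  33.4  33.2  -0.1]
side ring [533.3 284.2  33.1  32.4 -63.9]
```

View pics/s16.png

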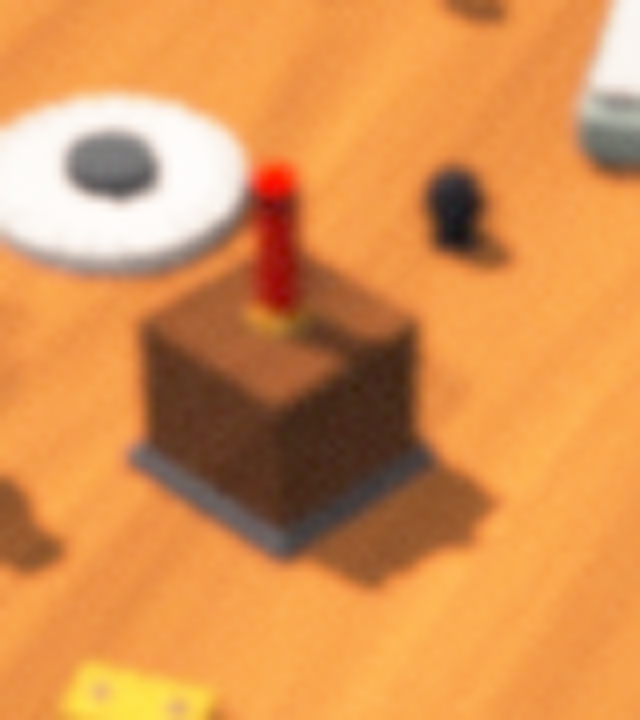

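Request:
apply_moves:
  rows: "0.01 0.04 0 0 0 0 100;0.01 0.045 0 0 0 0 100;0.01 0.045 0 0 0 0 100;0.01 0.045 0 0 0 0 100;0.01 0.045 0 0 0 0 100;0.01 0.045 0 0 0 0 100;0.01 0.03 0 0 0 0 100;0.0 0.0 0 0 0 0 100;0 0 0 0 0 0 100"

```text
time_s: 22.8
tcp_pos: [0.6321, -0.0075, 0.2475]
tool_rot: [-0.0, 0.992, 0.125, -0.009]
wrist_force: [0.1, -0.5, -0.4]
grip_width: 0.0854
```

```bash
python3 - <<'E'
from h import *
goto(641.3,-5.3,180,-75.4)
np.set_printoptions(precision=1,suppress=True)
f=grab_frame("top"); zoom(f,"t7.png",400,170,80,90,8)
print("yellow",boxtop(f,"yel",.148,(415,175,60,60)),"lab",boxtop(f,"",.148,(432,185,25,38),([0,0,120],[180,48,255])))
E
```

```text
t 22.8 tcp mm [632.1  -7.5 247.5] jaw deg -75.64 z [-0.0184 -0.0019 -0.9998] F [ 0.08 -0.55 -0.38] w 85.4 q [-0.78  0.43  1.    1.52 -0.36  1.41 -1.07]
shift [  9.2   2.2 -67.5] rotvec [ 0.0019 -0.0183  0.0041]
yellow [ 569.  -310.8   87.5   47.7   15. ] lab [ 567.9 -311.9   57.1   23.8   14.6]
```

View pics/t7.png

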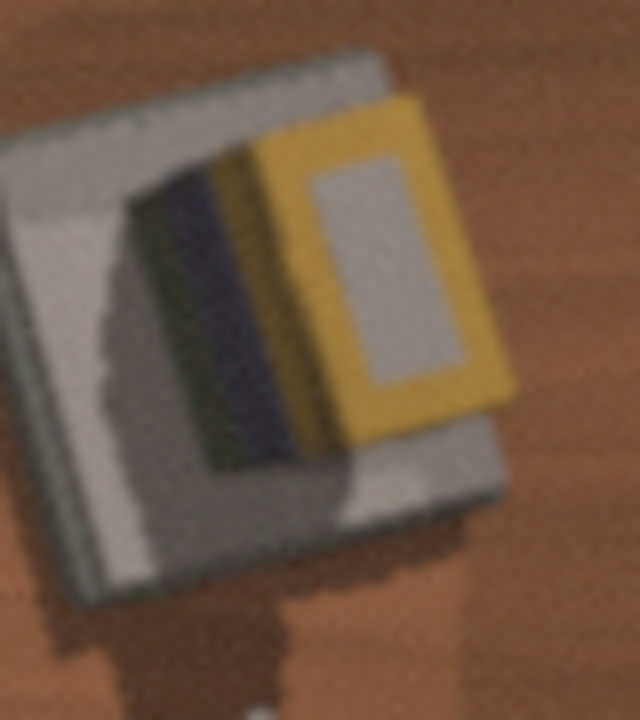

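Request:
apply_moves:
  rows: "0.009 0.002 -0.02 0.002 -0.018 0.004 100;0 0 -0.03 0 0 0 100;0 0 -0.02 0 0 0 100;0 0 0 0 0 0 100;0 0 0 0 0 0 100"

```text
time_s: 23.48
tcp_pos: [0.6406, -0.0124, 0.1769]
tool_rot: [0.0, 0.993, 0.122, 0.001]
wrist_force: [-0.2, -0.6, 0.3]
grip_width: 0.0854
```

```bash
python3 - <<'E'
from h import *
goto(641.3,-5.3,107,-75.4)
s=grab_frame("side");zoom(s,"s17.png",225,130,80,90,8)
E
```

```text
t 23.475 tcp mm [640.6 -12.4 176.9] jaw deg -75.96 z [ 2.e-03 -1.e-04 -1.e+00] F [-0.23 -0.61  0.29] w 85.4 q [-0.75  0.49  0.97  1.6  -0.42  1.27 -1.04]
shift [  0.7   7.1 -69.9] rotvec [0.0001 0.002  0.0098]
```

View pics/s17.png

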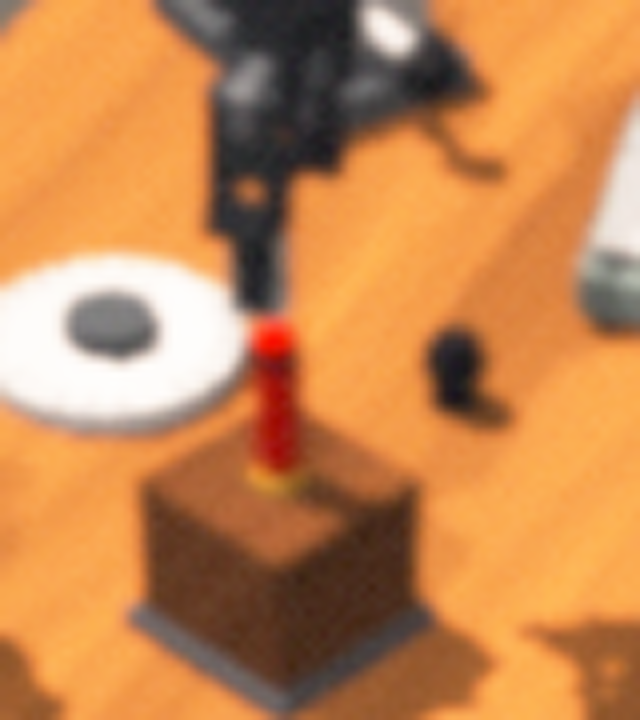

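```bash
python3 - <<'E'
from h import *
np.set_printoptions(precision=1,suppress=True)
s=grab_frame("side")
pz=lambda a:(np.array(a)+.5)/8-.5+[225,130]
print(ray(s,pz([(273,339)]),.135)*1000, ray(s,pz([(276,478)]),.073)*1000)
c=ray(s,pz([(145,485),(418,485),(280,562)]),.07)*1000; print(c,(c[0]+c[1])/2)
E
```

```text
[[640.4  -2.2 135. ]] [[639.6  -1.2  73. ]]
[[683.   20.5  70. ]
 [592.3 -24.2  70. ]
 [617.1  39.5  70. ]] [637.6  -1.8  70. ]
```

Request:
apply_moves:
  rows: "0 0.009 0 0 0.002 0.01 100;0 0 -0.01 0 0 0 100;0 0 -0.02 0 0 0 100;0 0 0 0 0 0 100;0 0 0 0 0 0 100"

```text
time_s: 24.2
tcp_pos: [0.641, -0.0016, 0.1456]
tool_rot: [-0.0, 0.992, 0.128, 0.001]
wrist_force: [0.5, 0.1, -0.2]
grip_width: 0.085
```

```bash
python3 - <<'E'
from h import *
goto(640.5,-3.5,107,-75.4)
s=grab_frame("side");zoom(s,"s18.png",225,130,80,90,8)
E
```

```text
t 24.2 tcp mm [641.   -1.6 145.6] jaw deg -75.24 z [ 1.2e-03  5.0e-04 -1.0e+00] F [ 0.47  0.13 -0.21] w 85.0 q [-0.75  0.51  0.95  1.63 -0.44  1.22 -1.02]
shift [ -0.5  -1.9 -38.6] rotvec [-0.0005  0.0012 -0.0028]
```

View pics/s18.png

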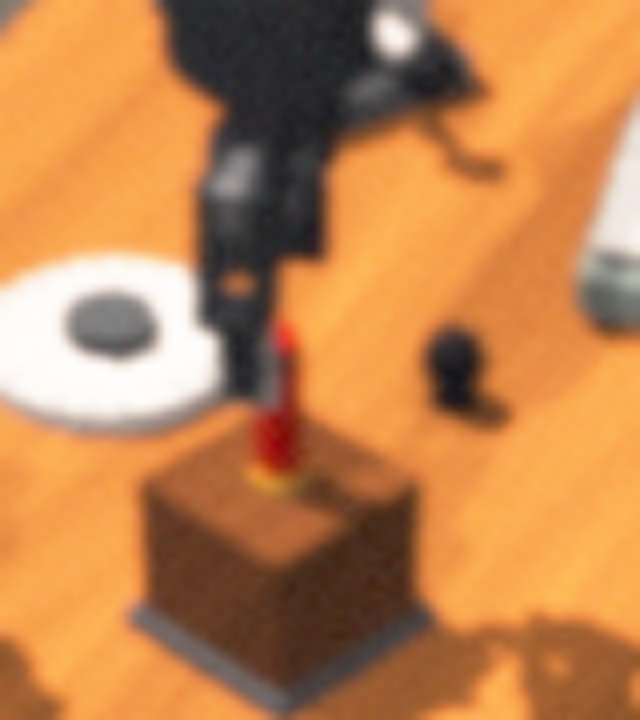

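Request:
apply_moves:
  rows: "-0.0005 -0.002 -0.01 0 0.001 -0.003 100;0 0 -0.014 0 0 0 100;0 0 -0.01 0 0 0 100;0 0 0 0 0 0 100;0 0 0 0 0 0 100"

```text
time_s: 24.88
tcp_pos: [0.6402, -0.0039, 0.109]
tool_rot: [-0.0, 0.992, 0.127, -0.0]
wrist_force: [-0.2, 0.5, -0.5]
grip_width: 0.0853
```

```bash
python3 - <<'E'
from h import *
goto(640.5,-3.5,107,-75.4)
E
```

```text
t 24.875 tcp mm [640.2  -3.9 109. ] jaw deg -75.45 z [-4.e-04  5.e-04 -1.e+00] F [-0.21  0.54 -0.45] w 85.3 q [-0.73  0.55  0.92  1.66 -0.47  1.17 -1.  ]
shift [ 0.3  0.4 -2. ] rotvec [-0.0005 -0.0004  0.0008]
```

Request:
apply_moves:
  rows: "0 0 0 0 0 0 30;0 0 0 0 0 0 30;0 0 0 0 0 0 30;0 0 0 0 0 0 30;0 0 0 0 0 0 30;0 0 0 0 0 0 30"
  squeeze: 20

```text
time_s: 25.62
tcp_pos: [0.641, -0.0039, 0.1102]
tool_rot: [-0.0, 0.992, 0.127, 0.001]
wrist_force: [-0.3, 0.4, -0.9]
grip_width: 0.0256
```

```bash
python3 - <<'E'
from h import *
st()
s=grab_frame("side");zoom(s,"s19.png",235,140,50,60,12)
f=grab_frame("top");zoom(f,"t8.png",270,140,80,80,8)
E
```

```text
t 25.625 tcp mm [641.   -3.9 110.2] jaw deg -75.43 z [ 1.6e-03  9.0e-04 -1.0e+00] F [-0.26  0.44 -0.9 ] w 25.6 q [-0.73  0.55  0.92  1.66 -0.47  1.17 -1.  ]
```

View pics/s19.png

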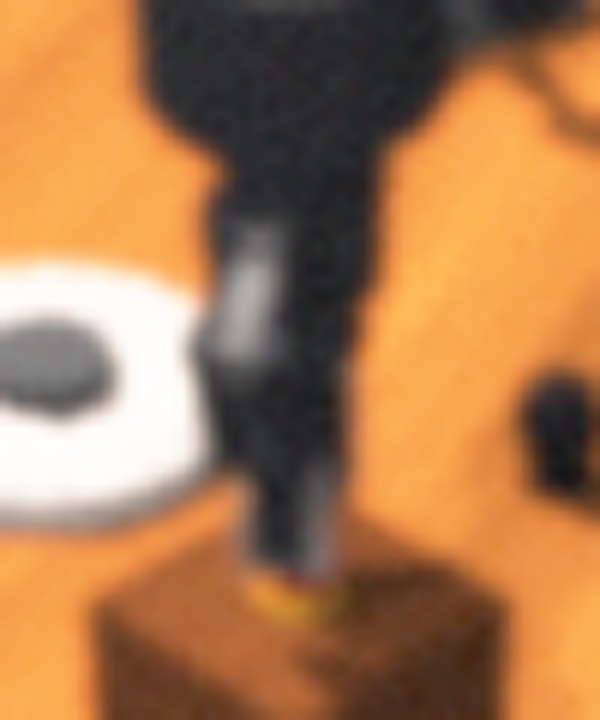

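Request:
apply_moves:
  rows: "0 0 0 0 0 0 0;0 0 0 0 0 0 0;0 0 0 0 0 0 0"
  squeeze: 20

```text
time_s: 26.1
tcp_pos: [0.6409, -0.0039, 0.11]
tool_rot: [-0.0, 0.992, 0.127, 0.001]
wrist_force: [-0.4, -0.5, 0.1]
grip_width: 0.0175
```

```bash
python3 - <<'E'
from h import *
st()
E
```

```text
t 26.1 tcp mm [640.9  -3.9 110. ] jaw deg -75.44 z [ 1.4e-03  8.0e-04 -1.0e+00] F [-0.42 -0.52  0.06] w 17.5 q [-0.73  0.55  0.92  1.66 -0.47  1.17 -1.  ]
```

Request:
apply_moves:
  rows: "0 0 0 0 0 0 0;0 0 0 0 0 0 0;0 0 0.01 0 0 0 0;0 0 0.015 0 0 0 0;0 0 0.02 0 0 0 0;0 0 0.02 0 0 0 0;0 0 0.02 0 0 0 0;0 0 0.02 0 0 0 0;0 0 0 0 0 0 0"
  squeeze: 60

```text
time_s: 27.22
tcp_pos: [0.6416, -0.0043, 0.2251]
tool_rot: [-0.001, 0.992, 0.127, 0.003]
wrist_force: [-0.1, 0.1, -0.6]
grip_width: 0.017
```

```bash
python3 - <<'E'
from h import *
st()
s=grab_frame("side");zoom(s,"s20.png",225,100,80,100,7)
E
```

```text
t 27.225 tcp mm [641.6  -4.3 225.1] jaw deg -75.46 z [ 0.0052  0.0017 -1.    ] F [-0.13  0.05 -0.61] w 17.0 q [-0.77  0.45  0.99  1.54 -0.38  1.35 -1.06]
```

View pics/s20.png

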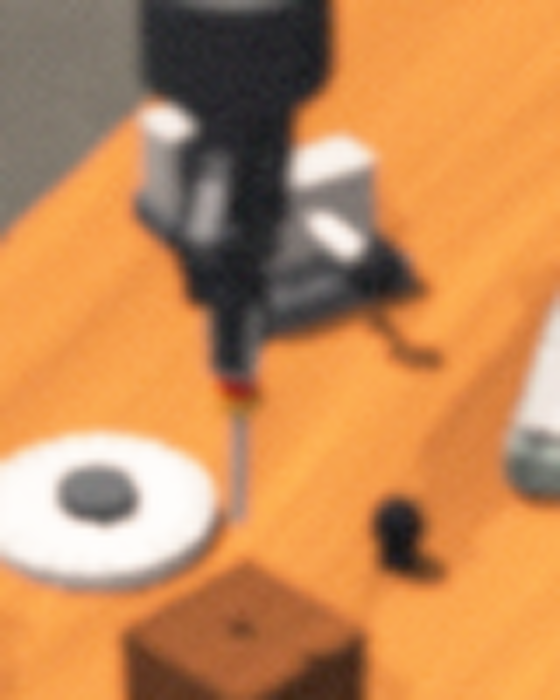

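Request:
apply_moves:
  rows: "-0.01 0.03 0 -0.0017 0.005 0 0;-0.015 0.04 0 0 0 0 0;-0.015 0.04 0 0 0 0 0;-0.015 0.04 0 0 0 0 0;-0.015 0.04 0 0 0 0 0;-0.015 0.04 0 0 0 0 0;-0.015 0.03 0 0 0 0 0;0 0.01 0 0 0 0 0;0 0 0 0 0 0 0"

```text
time_s: 28.4
tcp_pos: [0.5314, 0.2713, 0.215]
tool_rot: [0.003, 0.992, 0.125, -0.008]
wrist_force: [0.6, -0.2, -0.7]
grip_width: 0.0168
```

```bash
python3 - <<'E'
from h import *
goto(534,285,190,-75.4)
s=grab_frame("side");zoom(s,"s21.png",205,170,100,110,7)
E
```

```text
t 28.4 tcp mm [531.4 271.3 215. ] jaw deg -75.58 z [-0.0147 -0.0082 -0.9999] F [ 0.58 -0.17 -0.74] w 16.8 q [-1.3   0.34  0.97  1.65 -0.29  1.32 -1.6 ]
shift [  2.6  13.7 -25. ] rotvec [ 0.0082 -0.0147  0.0032]
```

View pics/s21.png

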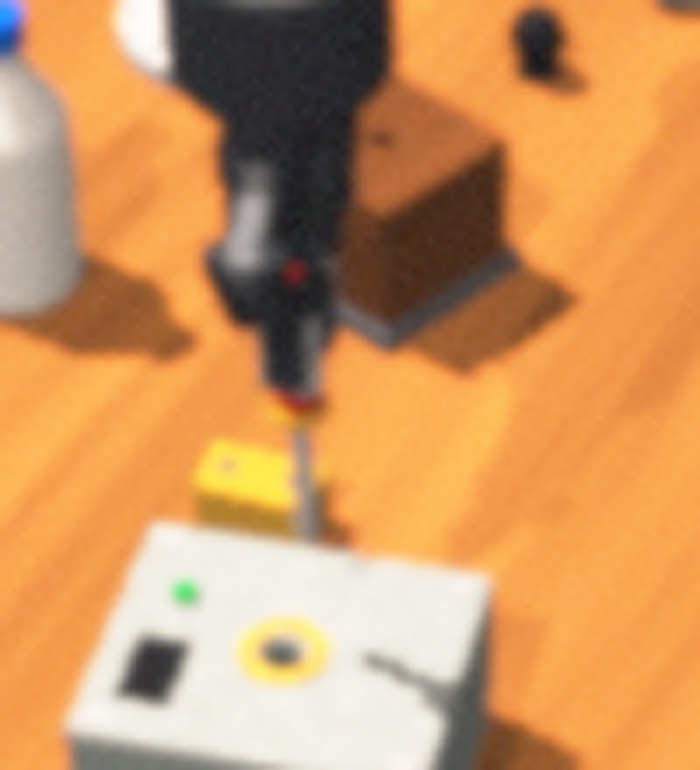

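Request:
apply_moves:
  rows: "0.0026 0.0137 -0.005 0.008 -0.0147 0.003 0;0 0 -0.01 0 0 0 0;0 0 -0.01 0 0 0 0;0 0 0 0 0 0 0;0 0 0 0 0 0 0"

```text
time_s: 29.08
tcp_pos: [0.5362, 0.28, 0.1876]
tool_rot: [0.001, 0.992, 0.123, 0.0]
wrist_force: [-0.3, 0.8, 0.2]
grip_width: 0.0166
```

```bash
python3 - <<'E'
from h import *
goto(534,285,190,-75.4)
s=grab_frame("side");zoom(s,"s22.png",225,225,45,50,14)
f=grab_frame("top");zoom(f,"t9.png",150,190,80,80,8)
E
```

```text
t 29.075 tcp mm [536.2 280.  187.6] jaw deg -75.91 z [ 6.e-04 -2.e-03 -1.e+00] F [-0.33  0.82  0.2 ] w 16.6 q [-1.29  0.37  0.95  1.68 -0.32  1.25 -1.6 ]
shift [-2.2  5.   2.4] rotvec [0.002  0.0006 0.0088]
```

View pics/s22.png

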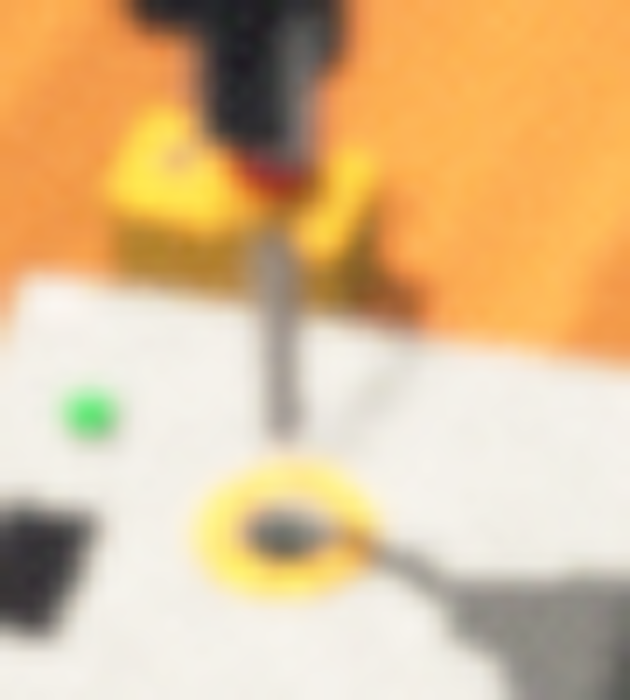

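View pics/t9.png

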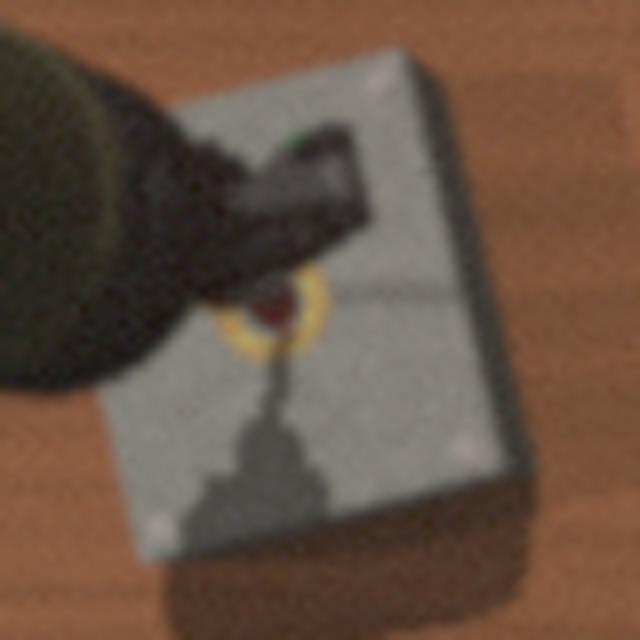

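```bash
python3 - <<'E'
from h import *
np.set_printoptions(precision=1,suppress=True)
s=grab_frame("side")
pz=lambda a:(np.array(a)+.5)/14-.5+[225,225]
zp=lambda X:((proj(s,np.array(X)/1000)-[225,225]+.5)*14-.5)
T=ray(s,pz([(285,440)]),.0876)[0]*1000; A=ray(s,pz([(287,531)]),.07)[0]*1000
print("tip",T,"apert",A,"rel",A-T)
print("vertical pred",zp([[536.2,280,87.6],[536.2,280,147.6]]),"aperture top est",zp([[534.5,285.9,70]]))
q=zp([[536,280,88],[546,280,88],[536,290,88]]);print(q[1:]-q[0])
E
```

```text
tip [535.6 279.4  87.6] apert [533.2 284.2  70. ] rel [ -2.4   4.8 -17.6]
vertical pred [[280.5 441.1]
 [270.3 193.4]] aperture top est [[276.1 534.9]]
[[-48.9 -17.1]
 [-26.6  35.1]]
```

Request:
apply_moves:
  rows: "-0.0024 0.005 0 0.002 0 0.009 0;0 0 -0.005 0 0 0 0;0 0 -0.005 0 0 0 0;0 0 0 0 0 0 0;0 0 0 0 0 0 0"

```text
time_s: 29.85
tcp_pos: [0.5335, 0.2862, 0.1775]
tool_rot: [-0.001, 0.992, 0.128, 0.001]
wrist_force: [-0.0, 0.5, -0.5]
grip_width: 0.0165
```

```bash
python3 - <<'E'
from h import *
goto(533.8,284.8,172,-75.4)
s=grab_frame("side");zoom(s,"s23.png",225,225,45,50,14)
E
```

```text
t 29.85 tcp mm [533.5 286.2 177.5] jaw deg -75.28 z [ 0.0013  0.0012 -1.    ] F [-0.    0.46 -0.48] w 16.5 q [-1.29  0.38  0.94  1.69 -0.33  1.24 -1.59]
shift [ 0.3 -1.4 -5.5] rotvec [-0.0012  0.0013 -0.002 ]
```

View pics/s23.png

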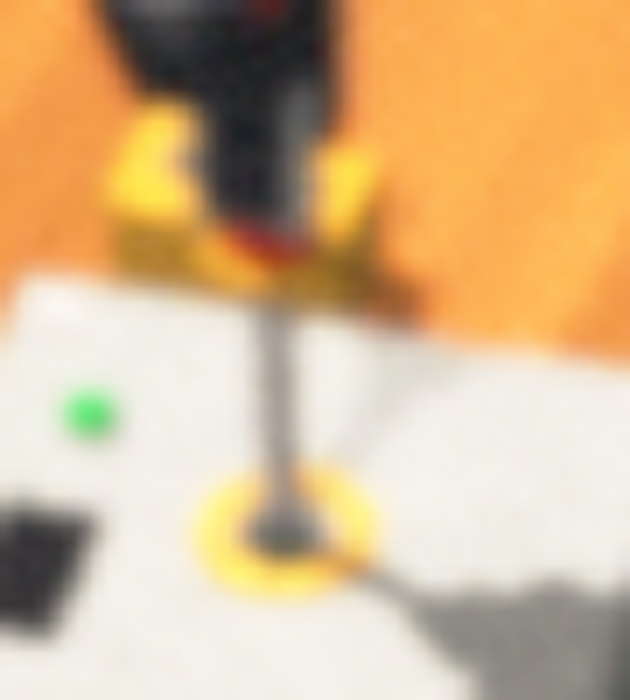

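Request:
apply_moves:
  rows: "0.0003 -0.0014 -0.003 -0.001 0.001 -0.002 0;0 0 -0.004 0 0 0 0;0 0 -0.004 0 0 0 0;0 0 -0.003 0 0 0 0;0 0 0 0 0 0 0"

```text
time_s: 30.52
tcp_pos: [0.5338, 0.2845, 0.1625]
tool_rot: [-0.0, 0.992, 0.127, 0.0]
wrist_force: [-0.2, -0.5, -0.1]
grip_width: 0.0167
```

```bash
python3 - <<'E'
from h import *
goto(533.8,284.8,146,-75.4)
s=grab_frame("side");zoom(s,"s24.png",225,225,45,50,14)
E
```

```text
t 30.525 tcp mm [533.8 284.5 162.5] jaw deg -75.42 z [ 0.e+00  1.e-04 -1.e+00] F [-0.15 -0.46 -0.11] w 16.7 q [-1.28  0.4   0.94  1.71 -0.34  1.21 -1.58]
shift [ -0.    0.3 -16.5] rotvec [-0.0001  0.      0.0003]
```

View pics/s24.png

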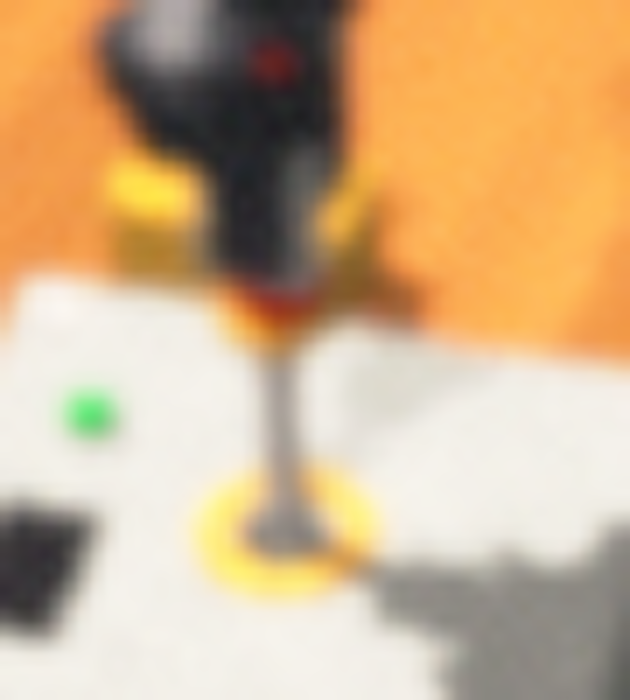

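Request:
apply_moves:
  rows: "0 0.0003 -0.005 0 0 0 0;0 0 -0.005 0 0 0 0;0 0 -0.003 0 0 0 0;0 0 0 0 0 0 0"

```text
time_s: 31.08
tcp_pos: [0.5339, 0.2849, 0.1487]
tool_rot: [-0.0, 0.992, 0.127, 0.0]
wrist_force: [0.0, -0.1, -0.7]
grip_width: 0.0166
```

```bash
python3 - <<'E'
from h import *
goto(533.8,284.8,139,-75.4)
E
```

```text
t 31.075 tcp mm [533.9 284.9 148.7] jaw deg -75.41 z [ 2.e-04  2.e-04 -1.e+00] F [ 0.  -0.1 -0.7] w 16.6 q [-1.28  0.41  0.93  1.72 -0.35  1.19 -1.57]
shift [-0.1 -0.1 -9.7] rotvec [-0.0002  0.0002  0.0002]
```

Request:
apply_moves:
  rows: "0 0 -0.003 0 0 0 0;0 0 -0.003 0 0 0 0;0 0 -0.002 0 0 0 0;0 0 0 0 0 0 0"

```text
time_s: 31.58
tcp_pos: [0.5345, 0.2851, 0.1416]
tool_rot: [-0.001, 0.992, 0.127, 0.001]
wrist_force: [-0.1, -0.7, 3.9]
grip_width: 0.0165
```

```bash
python3 - <<'E'
from h import *
goto(533.8,284.8,139,-75.4)
E
```

```text
t 31.575 tcp mm [534.5 285.1 141.6] jaw deg -75.41 z [ 0.0011  0.0012 -1.    ] F [-0.13 -0.67  3.86] w 16.5 q [-1.27  0.42  0.92  1.73 -0.36  1.17 -1.56]
shift [-0.7 -0.3 -2.6] rotvec [-0.0012  0.0011  0.0003]
```

Request:
apply_moves:
  rows: "-0.0004 0 -0.002 0 0.001 0 0;0 0 -0.002 0 0 0 0;0 0 -0.001 0 0 0 0"

```text
time_s: 31.95
tcp_pos: [0.5351, 0.2851, 0.1387]
tool_rot: [-0.001, 0.992, 0.127, 0.001]
wrist_force: [-2.8, -1.6, 11.3]
grip_width: 0.0165
```

```bash
python3 - <<'E'
from h import *
goto(533.8,284.8,139,-75.4)
E
```

```text
t 31.95 tcp mm [535.1 285.1 138.7] jaw deg -75.43 z [ 0.0014  0.0027 -1.    ] F [-2.84 -1.56 11.3 ] w 16.5 q [-1.27  0.42  0.92  1.73 -0.37  1.17 -1.56]
shift [-1.3 -0.3  0.3] rotvec [-0.0027  0.0014  0.0005]
```

Request:
apply_moves:
  rows: "-0.0005 0 -0.002 -0.002 0.001 0 0;0 0 -0.002 0 0 0 0"

```text
time_s: 32.2
tcp_pos: [0.5357, 0.2852, 0.1385]
tool_rot: [-0.001, 0.992, 0.127, 0.001]
wrist_force: [-4.4, -2.4, 15.9]
grip_width: 0.0164
```

```bash
python3 - <<'E'
from h import *
goto(533.8,284.8,139,-75.4)
s=grab_frame("side");zoom(s,"s25.png",225,225,45,50,14);cv2.imwrite("pics/s26.png",s["color"][:,:,::-1])
st()
for k in range(6): f=grab_frame("top")
cv2.imwrite("pics/t10.png",f["color"][:,:,::-1])
st()
E
```

```text
t 32.2 tcp mm [535.7 285.2 138.5] jaw deg -75.44 z [ 0.0011  0.0031 -1.    ] F [-4.4  -2.44 15.93] w 16.4 q [-1.27  0.43  0.92  1.73 -0.37  1.17 -1.56]
shift [-1.9 -0.4  0.5] rotvec [-0.0031  0.0011  0.0006]
t 32.25 tcp mm [535.6 285.2 138.5] jaw deg -75.44 z [ 9.0e-04  3.2e-03 -1.0e+00] F [-4.86 -2.25 16.61] w 16.7 q [-1.27  0.43  0.92  1.73 -0.37  1.17 -1.56]
t 32.55 tcp mm [535.6 285.2 138.5] jaw deg -75.44 z [ 9.0e-04  3.2e-03 -1.0e+00] F [-3.11 -1.96 15.63] w 16.1 q [-1.27  0.43  0.92  1.73 -0.37  1.17 -1.56]
```

View pics/s25.png

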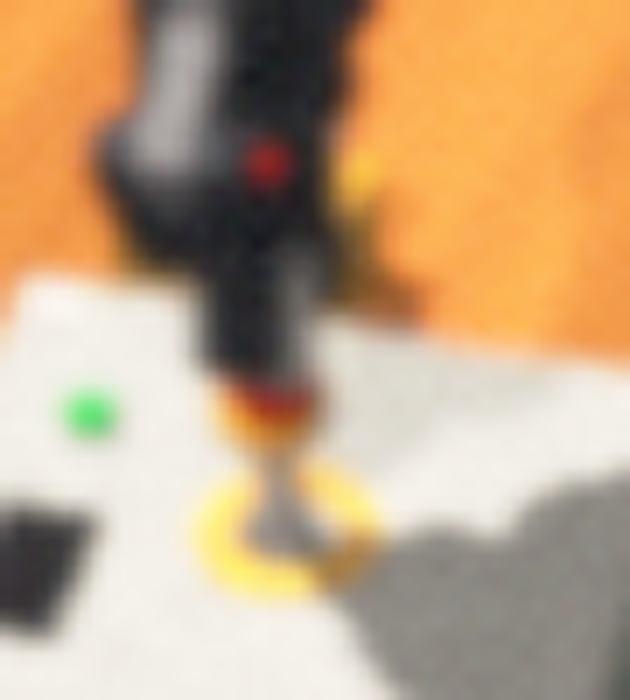

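View pics/s26.png

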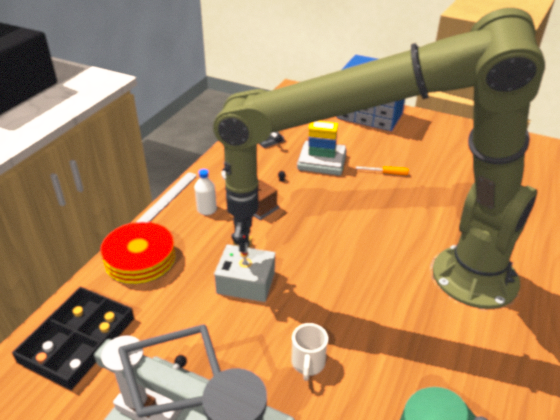

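View pics/t10.png

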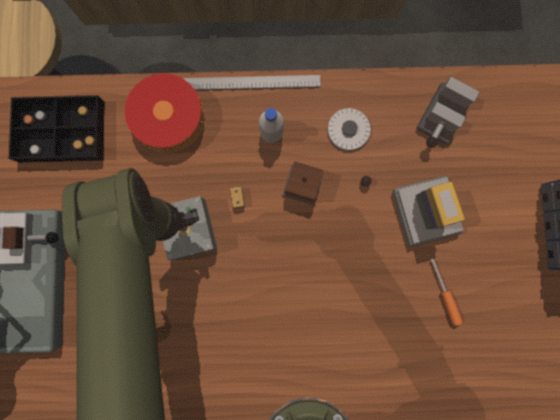

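```bash
python3 - <<'E'
from h import *
st(); print(job_done())
E
```

```text
t 32.55 tcp mm [535.6 285.2 138.5] jaw deg -75.44 z [ 9.0e-04  3.2e-03 -1.0e+00] F [-3.11 -1.96 15.63] w 16.1 q [-1.27  0.43  0.92  1.73 -0.37  1.17 -1.56]
the job is handed in; nothing more can be done
None
```

I finished the job at about 32.6 s and handed it in; `job_done()` gives no verdict. Blue and then yellow are stacked on the green case and released. The stylus is in the gripper, through the brass-rimmed opening, holding the red button down.

**Column:** the last top and side views show it flush and standing. The measured centres were green (566, -311), blue (567, -310) and yellow (568 to 569, -311 to -312) mm, with angles within about half a degree. I did not re-measure the green case after stacking, because the other cases cover it, but it showed no visible shift in the side views.

**Button:** I judged it fully down indirectly:
- **Tip depth:** the tip is about 38.5 mm above the bench, where the button's stop should be at 39 mm. That figure comes from the height at which I gripped the stylus.
- **Push force:** it rose steeply at that height and then held steady at about 16 N for 0.3 s, against the 5.5 N needed to hold the button. There was also 3 to 5 N of side load.

**Disagreements:** the two cameras differed by about 1 to 3 mm on most points. For the opening I relied mainly on the tip and ring seen in the same picture. I saw nothing else on the bench displaced in the last pictures, though the top view of the mug was partly blocked by the arm.

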